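Stack the spacer rings in the stop tube and close its keeper

ROBOT

A 7-joint arm with a two-finger parallel gripper is mounted at the origin on the work surface. World frame = base frame: x ahead of the robot, y to its left, z up, the work surface at z = 0. Lengths are in m, angles in rad, forces in N, time in s.
With the tool pointing down it reaches from about 0.35 to 0.9 m from the base axis. Payload 19.9 kg.
Tool frame: the origin (TCP) lies on the front face of the gripper's body, between the roots of the fingers; the fingertips stand 73 mm ahead of it and the grasp point (between the pads) lies arm.tcp_to_grasp ahead of it (arm.tcp_to_grasp is the distance from the TCP to the grasp point, in m); z points along the fingers, y is the direction in which the jaws open and shut (so a half turn about z gives the same grasp; the last joint's range is limited). The gripper opens to 85 mm and grips with 20 to 120 N. Pads are 22 mm wide; open, the fingers measure 114 mm over their backs; the gripper's body (76 mm by 85 mm) begins 54 mm behind the grasp point. The pads swing forward as they close: fully open they stand 13 mm farther back than shut.
Start: joints at [1.107, 0.417, -0.01, 1.614, 0.005, 1.111, -0.053], TCP at [0.256, -0.57, 0.304] pointing down, gripper open.
Joint ranges: [-2.81, 2.81], [-0.39, 2.02], [-1.27, 1.25], [0.06, 2.57], [-1.19, 4.33], [0.19, 2], [-2.82, 2.82]. Speed limits (rad/s): [1.89, 1.89, 2.39, 2.39, 3.01, 3.01, 3.01].

INTERFACE

Orientations are given as [roll, pitch, yaw] about the fixed x, y, z axes, in that order (R = Rz(yaw) Ry(pitch) Rx(roll)).
In Python, from plant import arm, vision gives the robot as it stands. The module is installed in compiled form; this text tells all that it offers.
- The arm moves only by the tool carry_out, never from a script. Its argument "rows" is a list of rows, each an object of numbers: "rx", "ry", "rz": the turn, a rotation vector about the tool's x, y, z in degrees; "dx", "dy", "dz": the shift along the tool's x, y, z in m; "hand": the opening, from 0 (shut) to 1 (fully open). In form: [{"rx": .., "ry": .., "rz": .., "dx": .., "dy": .., "dz": .., "hand": ..}, ...]. A call has 1 to 10 rows; each row is the pose to reach, as a shift and turn from the pose measured when the call began, along the tool's axes at that moment; what a row does not reach only later rows make up. A row lasts 1/8 s, in which the tool goes at most 62.5 mm and 10.7 degrees, less where a joint would pass 70% of its speed; a pose out of reach is approached as far as the arm can. A call with a gripper value outside its range is refused whole. The fingers move at their own pace and stop on an object; the grip force is fixed at half the most. Time passes only in rows, so rows that repeat a pose let the fingers close. It gives the time, the measured TCP pose, the force and the opening at its end, in the units of the state.
- arm.read_state(): the state, without advancing time (a new reading comes with each control period).
- vision.capture(name): name is "scene" or "top" or "wrist"; returns a dict with "color" (420x560x3 uint8, red, green, blue), "camera_matrix" (3x3 intrinsics, pixels), "k1" (the pictures are not rectified: a ray, as slopes to the right and down, at radius r is drawn at 1 + k1 r^2 times it, then the intrinsics apply), "R" (3x3) and "t" (3): a world point X has camera coordinates R X + t. Camera axes: x right, y down, z forward; pixel columns grow to the right and rows downward; lengths in m; the calibration is good to about 2 mm. A picture is of the moment at which its call begins. There is no depth.
- arm.finish_job(): hands the job in, once; it reports no verdict.
The state is a dict: "clock": time; "joint_pos": joint angles; "qd": joint speeds; "tau": joint torques, N m; "ee_pos": TCP position; "orientation": TCP orientation; "contact_force": force on the tool from outside, world axes, zero at the start; "wrist_torque": the same for the moment, N m; "opening": finger opening in m.
Only numpy, scipy, OpenCV 4.12 (cv2) and the standard library are available. Lean on these libraries where they do the work, as an engineer would, in place of code of your own. Each camera call takes 0.05 s, during which the arm holds its last target.

TASK

Set the height stop of the railing jig: drop the thick steel spacer ring into the open tube of the fixture first, then the two thin rings on top of it, so that all three lie flat as one column below the rim. Then swing the keeper arm over the mouth of the tube until it is fully home against its stop. Leave the other things on the bench where they are.

Things in the scene. Friction and masses are not known exactly. Their poses are not given: they have to be found in the camera images.
- thick_ring: Flat bright-steel spacer ring, outside diameter 60 mm, bore 28 mm, 26 mm thick, 0.36 to 0.54 kg; the thickest of the three 60 mm rings. Origin at the centre of its underside, z along its axis (up at the start). Lies flat on the bench at the start.
- thick_ring_center (a point): Middle of the thick ring, on its axis at half its thickness (13 mm above its underside).
- thin_ring_a: Flat bright-steel spacer ring, outside diameter 60 mm, bore 28 mm, 16 mm thick, about 0.28 kg; one of two like thin rings, either may go in first. Origin at the centre of its underside, z along its axis (up at the start). Lies flat on the bench at the start.
- thin_ring_a_center (a point): Middle of thin ring a, 8 mm above its underside.
- thin_ring_b: Flat bright-steel spacer ring, outside diameter 60 mm, bore 28 mm, 16 mm thick, about 0.28 kg; the other thin ring. Origin at the centre of its underside, z along its axis (up at the start). Lies flat on the bench at the start.
- thin_ring_b_center (a point): Middle of thin ring b, 8 mm above its underside.
- fixture: Bolted-down fixture: dark base plate 120 (x) by 180 (y) by 10 mm, with an upright aluminium tube, a pivot post with keeper arm (+85 mm along its y) and a stop pin, 12 mm wide, top 85 mm above the bench, at x +24, y +48 mm. Origin on the bench under the tube's axis, z up. Tube: 80 mm outside, bore 64 mm (2 mm play round a ring), floor 10 mm and rim 74 mm above the bench.
- tube_mouth (a point): Centre of the tube's mouth, on its axis at rim height, 74 mm above the bench. The bore below is 64 mm deep (the three rings make 58 mm); its top 5 mm are chamfered at 45 degrees from 64 to 74 mm diameter. Fingers do not fit into the bore beside a ring: let go of each ring at the mouth.
- keeper_pivot (a point): On the keeper's upright hinge axis, 77 mm above the bench (underside of the arm), 85 mm along the fixture's y from the tube's axis. Arm: flat steel bar 36 mm wide, 6 mm thick, reaching 125 mm from the axis, passing 3 mm above the rim.
- keeper (a joint): Keeper arm angle, rad: 0 = closed against the stop pin, arm over the tube's mouth along the fixture's -y; it grows to 2.5 as it opens, clockwise seen from above (through the fixture's -x). Starts open at 1.7 to 2.3. Light hinge friction of 0.08 N m; stays where it is left.
- keeper_knob (a point): Middle of the black upright round knob on the keeper arm, 110 mm from the hinge axis, 101 mm above the bench. The knob is 24 mm in diameter and 36 mm tall (83 to 119 mm above the bench); it can be pinched or pushed.
- flange: Bystander: wider, dark, thin-walled flange ring, 90 mm outside diameter, 64 mm bore, 12 mm thick, lying flat; does not fit the tube. Origin at the centre of its underside.
- bar_offcut: Bystander: dark square steel bar, 140 by 25 by 25 mm. Origin at the centre of its underside, x along it.
- wire_brush: Bystander: brush with wooden handle, 200 mm long, 42 mm wide, 20 mm high, lying. Origin under its middle, x along it.
- hammer: Bystander: hammer with wooden handle, 260 mm long, lying. Origin under its middle, x along it towards the head.
- baluster_collar: Bystander: cast aluminium baluster collar, a bulging spindle 110 mm tall, 52 mm in diameter, standing. Origin at the centre of its foot.
- tin: Bystander: closed tin, 70 mm in diameter, 100 mm tall, standing. Origin at the centre of its foot.
Things that resemble listed ones, but are neither listed nor needed, are in the scene too. What is shaped like the thick_ring but pink or yellow is not meant.

How it is judged:
On the way, in this order (a step that is already met when the one before it is completed fails the run):
1. the thick ring lies flat on the floor of the tube (horizontal distance between thick_ring_center and tube_mouth below 0.006 m and z of thick_ring_center in the frame of fixture between 0.018 and 0.027 m and angle between the z axis of thick_ring and the z axis of fixture, either way round below 0.08 rad), for 0.2 s.
2. both thin rings lie flat on top of it in the tube (all of step 1 and horizontal distance between each of thin_ring_a_center, thin_ring_b_center and tube_mouth below 0.006 m and z of thin_ring_a_center in the frame of fixture between 0.039 and 0.064 m and angle between the z axis of each of thin_ring_a, thin_ring_b and the z axis of fixture, either way round below 0.08 rad and z of thin_ring_b_center in the frame of fixture between 0.039 and 0.064 m), for 0.2 s.
3. the keeper is swung home over the mouth (value of joint keeper below 0.06 rad), for 0.2 s.
At the end, for the whole second after the job is handed in: All three rings are in the tube, within 6 mm of its axis and flat within 0.08 rad, at rest: the thick ring on the floor (its middle 18 to 27 mm above the bench), both thin rings above it (middles 39 to 64 mm above the bench), and the keeper is closed over the mouth to within 0.06 rad of its stop (all of step 2 and linear speed of each of thick_ring, thin_ring_a, thin_ring_b below 0.02 m/s and value of joint keeper between -0.06 and 0.06 rad); the robot touches nothing.
It fails at once if a bystander (flange ring, bar, brush, hammer, baluster collar or tin) was moved by more than 30 mm (distance of any of flange, bar_offcut, wire_brush, hammer, baluster_collar, tin from where it was at the start of the episode above 0.03 m).
It also fails if it takes over 72 s, if anything falls off the work surface, if the arm or the gripper's body presses on something with over 40 N, if the wrist force passes 120 N, or if a joint passes its speed limit or range.

## Working session

There is one attempt and no reset: what is moved stays moved. The work goes in short steps, Python scripts to look and compute and a tool call to move; the robot and the scene stay as the last step left them, time stands still between calls to the robot, and variables do not carry over. Pictures are saved under pics/ and viewed, and the job is handed in when it is done.

Besides the shell and the picture viewer there is one more tool, called after "Request:" by a JSON object that holds its "method" and its "body", one argument or row to a line. carry_out: Moves the arm, as the interface text tells. Its arguments: {"type":"object","properties":{"rows":{"type":"array","items":{"type":"object","properties":{"rx":{"type":"number"},"ry":{"type":"number"},"rz":{"type":"number"},"dx":{"type":"number"},"dy":{"type":"number"},"dz":{"type":"number"},"hand":{"type":"number"}}}}},"required":["rows"]}

```bash
mkdir -p pics
cat > h.py <<'E'
import numpy as np, cv2
from plant import arm, vision
def cap(name,fn):
    c=vision.capture(name); cv2.imwrite('pics/'+fn,c['color'][:,:,::-1]); 
    import pickle; pickle.dump(c,open('pics/'+fn+'.pkl','wb')); return c
def load(fn):
    import pickle; return pickle.load(open('pics/'+fn+'.pkl','rb'))
def dist(c): return np.array([c['k1'],0,0,0,0],float)
def px2w(c,pts,z):
    K=np.array(c['camera_matrix'],float); R=np.array(c['R']); t=np.array(c['t'])
    u=cv2.undistortPoints(np.array(pts,float).reshape(-1,1,2),K,dist(c)).reshape(-1,2)
    d=np.c_[u,np.ones(len(u))]@R; o=-R.T@t
    s=(z-o[2])/d[:,2]; return o+s[:,None]*d
def w2px(c,X):
    R=np.array(c['R']); t=np.array(c['t'])
    return cv2.projectPoints(np.array(X,float).reshape(-1,1,3),cv2.Rodrigues(R)[0],t,np.array(c['camera_matrix'],float),dist(c))[0].reshape(-1,2)
E
python3 - <<'E'
from h import *
for n in ['top','scene','wrist']:
    c=cap(n,n+'0.png'); print(n,c['k1'],np.round(-np.array(c['R']).T@c['t'],3))
print(arm.read_state(),arm.tcp_to_grasp)
E
```

```text
top -0.07126767651095349 [ 0.516 -0.062  1.002]
scene -0.0915874478294878 [0.977 0.578 0.709]
wrist -0.06749031545574188 [ 0.333 -0.536  0.371]
{'clock': 0.15, 'joint_pos': array([ 1.10751331,  0.41785044, -0.01030868,  1.61402339,  0.00468373,
        1.11069961, -0.05300142]), 'qd': array([ 0.00139982, -0.00222024,  0.00152483, -0.00067012,  0.00025174,
        0.00180993,  0.00032748]), 'tau': array([ 5.11960916e-04, -8.64741111e+01,  6.78878222e-01, -4.35052872e+01,
        1.91564922e-02,  5.84064241e-03,  2.31095356e-05]), 'ee_pos': array([ 0.25579291, -0.5700455 ,  0.3034007 ]), 'orientation': array([-3.14063787e+00,  6.21685734e-05,  4.21787200e-01]), 'contact_force': array([ 0.41835484, -0.31707786,  0.74590866]), 'wrist_torque': array([-0.01538859,  0.02902535, -0.05342949]), 'opening': 0.08571916635642839} 0.0539
```

View pics/top0.png

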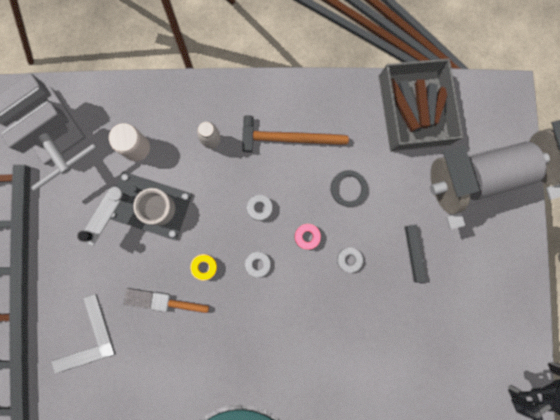

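View pics/scene0.png

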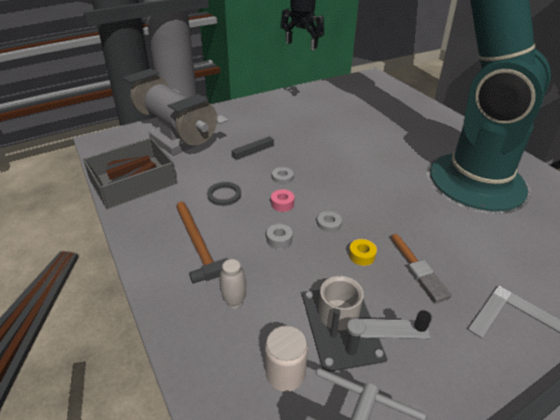

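View pics/wrist0.png

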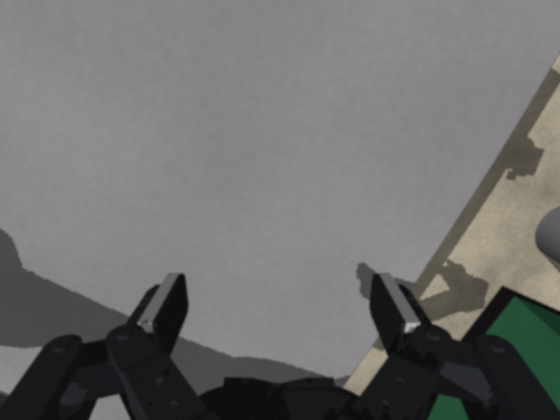

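The top view shows three steel rings at about (259,208), (258,265) and (350,260), with the tube at (153,206) and the knob at (86,237). In the scene view, the ring at (280,236) looks thickest. I'll measure them more precisely.

Run:
```python
from h import *
c=load('top0.png'); im=c['color'][:,:,::-1]
a=cv2.resize(im[150:300,60:210],None,fx=5,fy=5,interpolation=cv2.INTER_CUBIC)[:600,:]
cv2.imwrite('pics/fix.png',a[:600])
b=cv2.resize(im[180:300,230:380],None,fx=5,fy=5,interpolation=cv2.INTER_CUBIC);cv2.imwrite('pics/rings.png',b)
s=load('scene0.png')['color'][:,:,::-1]
cv2.imwrite('pics/sc.png',cv2.resize(s[150:290,230:400],None,fx=4,fy=4,interpolation=cv2.INTER_CUBIC))
cv2.imwrite('pics/sf.png',cv2.resize(s[260:400,290:450],None,fx=4,fy=4,interpolation=cv2.INTER_CUBIC))
```

```text
(no output)
```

View pics/fix.png

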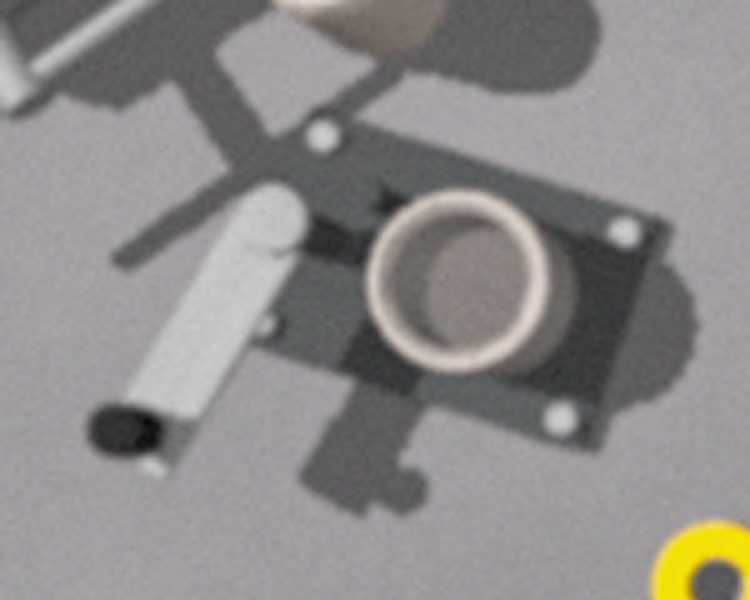

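View pics/rings.png

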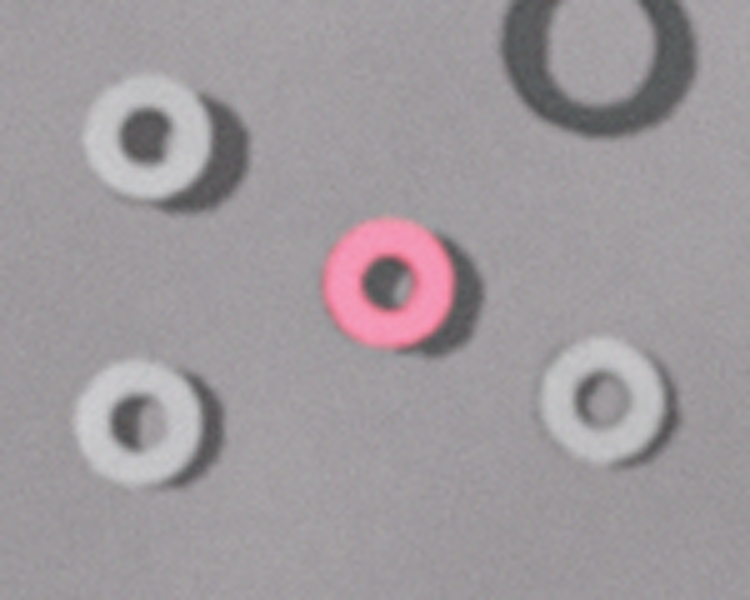

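View pics/sc.png

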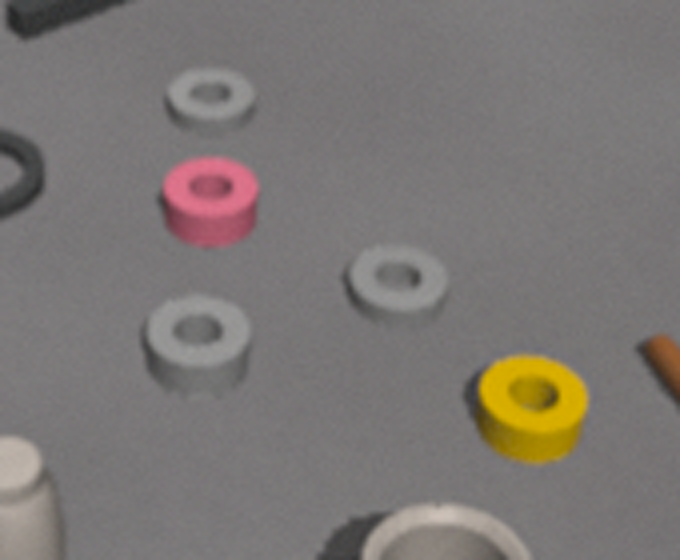

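View pics/sf.png

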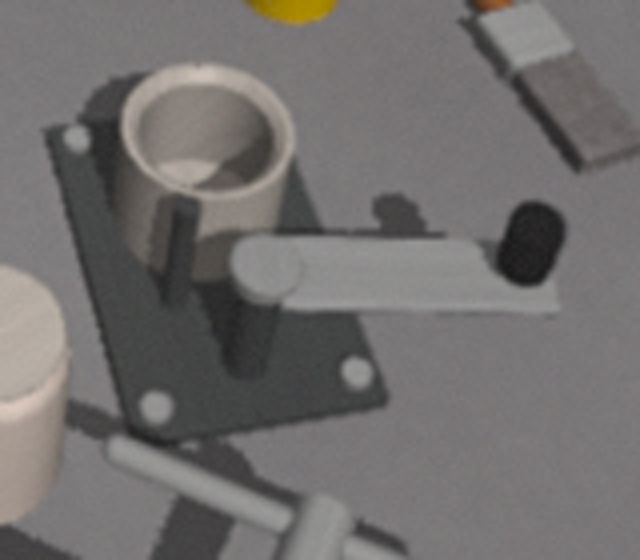

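Run:
```python
from h import *
c=load('top0.png'); im=c['color']; g=cv2.GaussianBlur(im,(3,3),0).astype(float).mean(2)
def fit(cen,r,z,lo):
    m=np.zeros(g.shape,np.uint8); cv2.circle(m,cen,r,255,-1)
    b=((g>lo)&(m>0)).astype(np.uint8)
    cs,_=cv2.findContours(b,cv2.RETR_EXTERNAL,cv2.CHAIN_APPROX_NONE); k=max(cs,key=cv2.contourArea)
    e=cv2.fitEllipse(k); w=px2w(c,[e[0]],z)[0]
    px=px2w(c,k.reshape(-1,2),z); (x,y),R=cv2.minEnclosingCircle(px[:,:2].astype(np.float32)); d=np.linalg.norm(px[:,:2]-w[:2],axis=1)
    print(cen,np.round(e[0],1),np.round(e[1],1),'w',np.round(w,4),'mec',round(x,4),round(y,4),round(R,4),'r',d.mean().round(4),d.std().round(4))
print(np.median(g))
fit((259,208),17,.026,170);fit((258,265),17,.016,170);fit((350,260),17,.016,170);
fit((153,206),22,.074,180)
fix=[(322,134),(626,232),(561,417),(265,323)]
w=px2w(c,[(60+x/5-.4,150+y/5-.4) for x,y in fix],.011); print(np.round(w,4))
w2=px2w(c,[(60+x/5-.4,150+y/5-.4) for x,y in [(272,222)]],.083); print('pivot',w2)
w2=px2w(c,[(60+x/5-.4,150+y/5-.4) for x,y in [(112,428)]],.119); print('knobtop',w2)
s=load('scene0.png')
print('knobscene',px2w(s,[(290+535/4-.4,260+216/4-.4)],.119),'pivot',px2w(s,[(290+267/4-.4,260+267/4-.4)],.083),'mouth',px2w(s,[(290+208/4-.4,260+130/4-.4)],.074))
for p,z in [((198,330),.026),((397,280),.016),((211,98),.016)]:print(px2w(s,[(230+p[0]/4-.4,150+p[1]/4-.4)],z))
for p,z in [((307,137),.02)]: pass
```

```text
157.0
(259, 208) [258.5 206.4] [23.8 24.4] w [ 0.6151 -0.0591  0.026 ] mec 0.6156 -0.0592 0.0303 r 0.0286 0.001
(258, 265) [256.5 263.9] [23.4 24.5] w [ 0.4786 -0.0518  0.016 ] mec 0.4788 -0.0519 0.0301 r 0.0284 0.0007
(350, 260) [349.7 259.3] [22.4 24.1] w [ 0.4842 -0.2758  0.016 ] mec 0.4839 -0.2769 0.0304 r 0.028 0.001
(153, 206) [150.8 205.5] [32.4 33. ] w [0.6168 0.1838 0.074 ] mec 0.6168 0.1827 0.0389 r 0.0369 0.0015
[[0.696  0.2662 0.011 ]
 [0.6451 0.1184 0.011 ]
 [0.5564 0.15   0.011 ]
 [0.6044 0.293  0.011 ]]
pivot [[0.64335552 0.2645747  0.083     ]]
knobtop [[0.55077878 0.32042389 0.119     ]]
knobscene [[0.54973893 0.31673411 0.119     ]] pivot [[0.64390713 0.26324664 0.083     ]] mouth [[0.61756734 0.1837367  0.074     ]]
[[ 0.61474086 -0.06053752  0.026     ]]
[[ 0.48168446 -0.05098168  0.016     ]]
[[ 0.48745347 -0.27088061  0.016     ]]
```

```bash
cat >> h.py <<'E'
from scipy.spatial.transform import Rotation as Rot
def plan(target,yaw,st=None):
    "shift along tool axes (m) and turn(deg) to TCP target pointing down w/ yaw deg"
    st=st or arm.read_state(); R0=Rot.from_euler('xyz',st['orientation'])
    d=R0.inv().apply(np.array(target)-st['ee_pos'])
    Rt=Rot.from_euler('xyz',[np.pi,0,np.radians(yaw)])
    print('shift',np.round(d,4),'turn',np.round(np.degrees((R0.inv()*Rt).as_rotvec()),2),'t',round(st['clock'],2),'pos',np.round(st['ee_pos'],4),'open',round(st['opening'],4),'F',np.round(st['contact_force'],1))
E
python3 - <<'E'
from h import *
c=load('wrist0.png'); st=arm.read_state(); R0=Rot.from_euler('xyz',st['orientation'])
for z in (.055,.06,.066,.073,.08,.086):
    X=[st['ee_pos']+R0.apply([x,y,z]) for y in (.0428,-.0428) for x in (.011,-.011)]
    print(z,np.round(w2px(c,X)).tolist())
cv2.imwrite('pics/wf.png',cv2.resize(c['color'][240:420,80:480,::-1],None,fx=2,fy=2))
t=load('top0.png'); print('tin',px2w(t,[(125,139)],.1),'bal',px2w(t,[(207,129)],.11),'pink',px2w(t,[(308,236)],.026),'vise handle',px2w(t,[(92,149),(35,186)],.1))
plan([.615,-.059,.25],72)
E
```

```text
0.055 [[375.0, 274.0], [370.0, 316.0], [178.0, 274.0], [183.0, 316.0]]
0.06 [[372.0, 269.0], [367.0, 309.0], [181.0, 269.0], [186.0, 309.0]]
0.066 [[369.0, 262.0], [364.0, 302.0], [185.0, 262.0], [189.0, 302.0]]
0.073 [[365.0, 255.0], [361.0, 294.0], [188.0, 255.0], [193.0, 294.0]]
0.08 [[361.0, 249.0], [358.0, 286.0], [192.0, 249.0], [196.0, 286.0]]
0.086 [[359.0, 244.0], [355.0, 280.0], [195.0, 244.0], [198.0, 280.0]]
tin [[0.7641981  0.23571943 0.1       ]] bal [[0.78050555 0.05133713 0.11      ]] pink [[ 0.542179   -0.17537924  0.026     ]] vise handle [[0.74315701 0.30960847 0.1       ]
 [0.66268943 0.43710938 0.1       ]]
shift [ 0.5369 -0.3191  0.0537] turn [-5.000e-02 -2.000e-02 -4.783e+01] t 0.15 pos [ 0.2558 -0.57    0.3034] open 0.0857 F [ 0.4 -0.3  0.7]
```

View pics/wf.png

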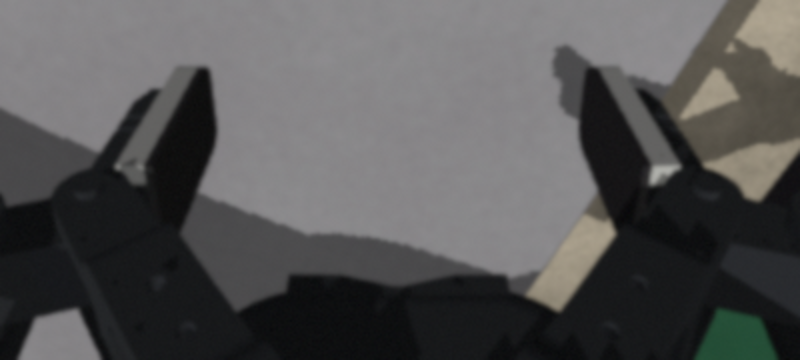

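The tips sit about 60 mm ahead of the TCP when open and 73 mm when shut, so about 67 mm at a 60 mm opening. Next I move above the thick ring.

Request:
{"method": "carry_out", "body": {
  "rows": [
    {"dx": 0.054,"dy": -0.032,"dz": 0.005,"rz": -5,"hand": 1},
    {"dx": 0.108,"dy": -0.064,"dz": 0.01,"rz": -10,"hand": 1},
    {"dx": 0.161,"dy": -0.096,"dz": 0.016,"rz": -15,"hand": 1},
    {"dx": 0.215,"dy": -0.128,"dz": 0.02,"rz": -20,"hand": 1},
    {"dx": 0.268,"dy": -0.16,"dz": 0.027,"rz": -25,"hand": 1},
    {"dx": 0.322,"dy": -0.191,"dz": 0.03,"rz": -30,"hand": 1},
    {"dx": 0.376,"dy": -0.223,"dz": 0.035,"rz": -35,"hand": 1},
    {"dx": 0.43,"dy": -0.255,"dz": 0.04,"rz": -40,"hand": 1},
    {"dx": 0.483,"dy": -0.287,"dz": 0.048,"rz": -45,"hand": 1},
    {"dx": 0.537,"dy": -0.319,"dz": 0.054,"rz": -47.8,"hand": 1}
  ]
}}

```text
invalid input
```

Run:
```python
from h import *
plan([.615,-.059,.15],72); c=cap('wrist','w1.png')
```

```text
shift [ 0.537  -0.3191  0.1537] turn [-5.000e-02 -2.000e-02 -4.783e+01] t 0.15 pos [ 0.2558 -0.57    0.3034] open 0.0857 F [ 0.4 -0.3  0.7]
```

View pics/w1.png

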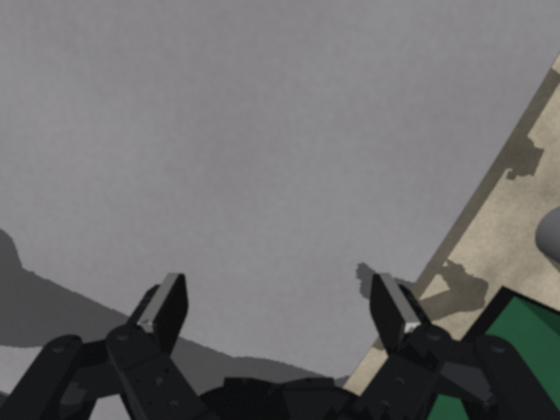

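The call was refused and nothing moved, probably because every key has to be present.

Request:
{"method": "carry_out", "body": {
  "rows": [
    {"dx": 0.05,"dy": -0.03,"dz": 0.005,"rx": 0,"ry": 0,"rz": -5,"hand": 1},
    {"dx": 0.1,"dy": -0.06,"dz": 0.01,"rx": 0,"ry": 0,"rz": -10,"hand": 1},
    {"dx": 0.15,"dy": -0.09,"dz": 0.015,"rx": 0,"ry": 0,"rz": -15,"hand": 1},
    {"dx": 0.2,"dy": -0.12,"dz": 0.02,"rx": 0,"ry": 0,"rz": -20,"hand": 1},
    {"dx": 0.25,"dy": -0.15,"dz": 0.025,"rx": 0,"ry": 0,"rz": -25,"hand": 1},
    {"dx": 0.3,"dy": -0.18,"dz": 0.03,"rx": 0,"ry": 0,"rz": -30,"hand": 1},
    {"dx": 0.35,"dy": -0.21,"dz": 0.035,"rx": 0,"ry": 0,"rz": -35,"hand": 1},
    {"dx": 0.4,"dy": -0.24,"dz": 0.04,"rx": 0,"ry": 0,"rz": -40,"hand": 1},
    {"dx": 0.45,"dy": -0.27,"dz": 0.045,"rx": 0,"ry": 0,"rz": -45,"hand": 1},
    {"dx": 0.5,"dy": -0.3,"dz": 0.05,"rx": 0,"ry": 0,"rz": -47.8,"hand": 1}
  ]
}}

```text
clock: 1.45
ee_pos: [0.59, -0.0902, 0.2536]
orientation: [-3.141, -0.0, 1.258]
contact_force: [0.6, -0.6, 0.4]
opening: 0.0857
```

Run:
```python
from h import *
plan([.615,-.059,.20],72); c=cap('wrist','w2.png')
```

```text
shift [0.0373 0.0142 0.0536] turn [-0.03 -0.02  0.07] t 1.45 pos [ 0.59   -0.0902  0.2536] open 0.0857 F [ 0.6 -0.6  0.4]
```

View pics/w2.png

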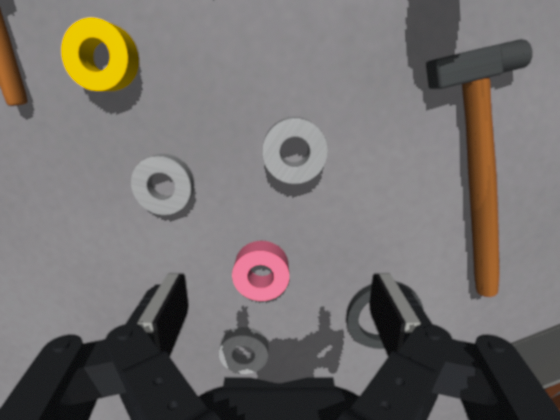

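The thick ring is at (295,151) in the wrist view, with the thin rings at (161,185) and (244,352). I'll cross-check these against the top camera.

Run:
```python
from h import *
c=load('w2.png'); g=cv2.GaussianBlur(c['color'],(3,3),0).astype(float).mean(2)
def fit(cen,r,z,lo):
    m=np.zeros(g.shape,np.uint8); cv2.circle(m,cen,r,255,-1)
    b=((g>lo)&(m>0)).astype(np.uint8)
    k=max(cv2.findContours(b,0,cv2.CHAIN_APPROX_NONE)[0],key=cv2.contourArea)
    e=cv2.fitEllipse(k); print(np.round(e[0],1),np.round(e[1],1),np.round(px2w(c,[e[0]],z)[0],4))
print(g[151,275],g[100,240])
fit((295,151),36,.026,170); fit((161,185),34,.016,165)
```

```text
166.33333333333334 135.0
[272.8 134.6] [ 4.8 32.8] [ 0.6006 -0.0403  0.026 ]
[159.3 165.6] [12.5 49.5] [ 0.4875 -0.0351  0.016 ]
```

```bash
cat >> h.py <<'E'
def fitring(c,cen,r,z,lo):
    g=cv2.GaussianBlur(c['color'],(5,5),0).astype(float).mean(2)
    m=np.zeros(g.shape,np.uint8); cv2.circle(m,cen,r,255,-1)
    b=((g>lo)&(m>0)).astype(np.uint8)
    k=max(cv2.findContours(b,0,cv2.CHAIN_APPROX_NONE)[0],key=cv2.contourArea)
    p=px2w(c,k.reshape(-1,2),z)[:,:2]
    A=np.c_[2*p,np.ones(len(p))]; s=np.linalg.lstsq(A,(p**2).sum(1),rcond=None)[0]
    r_=np.sqrt(s[2]+s[:2]@s[:2]); res=(np.hypot(*(p-s[:2]).T)-r_).std()
    print(np.round(cv2.fitEllipse(k)[0],1),'c',np.round(s[:2],4),'r',r_.round(4),'sd',res.round(4)); return s[:2]
E
python3 - <<'E'
from h import *
c=load('w2.png')
for lo in (142,150): fitring(c,(295,151),36,.026,lo); fitring(c,(161,185),34,.016,lo)
E
```

```text
[295.  149.9] c [ 0.6153 -0.0603] r 0.0297 sd 0.0008
[159.1 184.7] c [ 0.4789 -0.053 ] r 0.0292 sd 0.0006
[294.6 150.1] c [ 0.6149 -0.0603] r 0.0288 sd 0.0005
[159.5 184.6] c [ 0.4794 -0.0531] r 0.0284 sd 0.0004
```

Request:
{"method": "carry_out", "body": {
  "rows": [
    {"dx": 0.0365,"dy": 0.0145,"dz": 0.04,"rx": 0,"ry": 0,"rz": 0,"hand": 1},
    {"dx": 0.0365,"dy": 0.0145,"dz": 0.08,"rx": 0,"ry": 0,"rz": 0,"hand": 1},
    {"dx": 0.0365,"dy": 0.0145,"dz": 0.12,"rx": 0,"ry": 0,"rz": 0,"hand": 1},
    {"dx": 0.0365,"dy": 0.0145,"dz": 0.15,"rx": 0,"ry": 0,"rz": 0,"hand": 1},
    {"dx": 0.0365,"dy": 0.0145,"dz": 0.17,"rx": 0,"ry": 0,"rz": 0,"hand": 1},
    {"dx": 0.0365,"dy": 0.0145,"dz": 0.174,"rx": 0,"ry": 0,"rz": 0,"hand": 1},
    {"dx": 0.0365,"dy": 0.0145,"dz": 0.174,"rx": 0,"ry": 0,"rz": 0,"hand": 1}
  ]
}}

```text
clock: 2.38
ee_pos: [0.6181, -0.0511, 0.0799]
orientation: [3.141, -0.005, 1.267]
contact_force: [-0.1, -0.2, -0.1]
opening: 0.0853
```

Run:
```python
from h import *
plan([.615,-.0597,.079],72); c=cap('wrist','w3.png')
```

```text
shift [-0.0091 -0.0004  0.0009] turn [ 0.01 -0.26  0.61] t 2.38 pos [ 0.6181 -0.0511  0.0799] open 0.0853 F [-0.1 -0.2 -0.1]
```

View pics/w3.png

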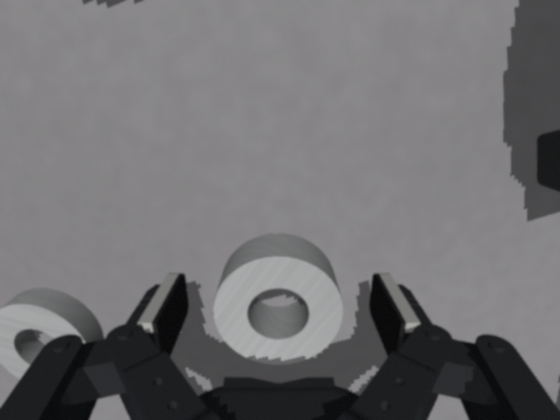

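The ring is centred between the jaws at (279,310), but the tool sits 9 mm too far along x because the arm was still moving during the capture. I'll correct that and close.

Request:
{"method": "carry_out", "body": {
  "rows": [
    {"dx": -0.009,"dy": -0.0005,"dz": 0.001,"rx": 0,"ry": -0.3,"rz": 0.6,"hand": 1},
    {"dx": -0.009,"dy": -0.0005,"dz": 0.001,"rx": 0,"ry": -0.3,"rz": 0.6,"hand": 1},
    {"dx": -0.009,"dy": -0.0005,"dz": 0.001,"rx": 0,"ry": -0.3,"rz": 0.6,"hand": 0},
    {"dx": -0.009,"dy": -0.0005,"dz": 0.001,"rx": 0,"ry": -0.3,"rz": 0.6,"hand": 0},
    {"dx": -0.009,"dy": -0.0005,"dz": 0.001,"rx": 0,"ry": -0.3,"rz": 0.6,"hand": 0},
    {"dx": -0.009,"dy": -0.0005,"dz": 0.001,"rx": 0,"ry": -0.3,"rz": 0.6,"hand": 0},
    {"dx": -0.009,"dy": -0.0005,"dz": 0.001,"rx": 0,"ry": -0.3,"rz": 0.6,"hand": 0},
    {"dx": -0.009,"dy": -0.0005,"dz": 0.001,"rx": 0,"ry": -0.3,"rz": 0.6,"hand": 0}
  ]
}}

```text
clock: 3.42
ee_pos: [0.6153, -0.0595, 0.0799]
orientation: [3.14, 0.001, 1.257]
contact_force: [-4.4, -1.2, 10.9]
opening: 0.0574
```

Run:
```python
from h import *
c=cap('scene','s3.png'); 
cv2.imwrite('pics/s3c.png',cv2.resize(c['color'][150:290,200:370,::-1],None,fx=4,fy=4,interpolation=cv2.INTER_CUBIC))
plan([.615,-.0597,.22],72)
```

```text
shift [-0.0004 -0.     -0.1401] turn [0.07 0.03 0.01] t 3.48 pos [ 0.6153 -0.0595  0.0799] open 0.0575 F [-3.5 -1.5 11.4]
```

View pics/s3c.png

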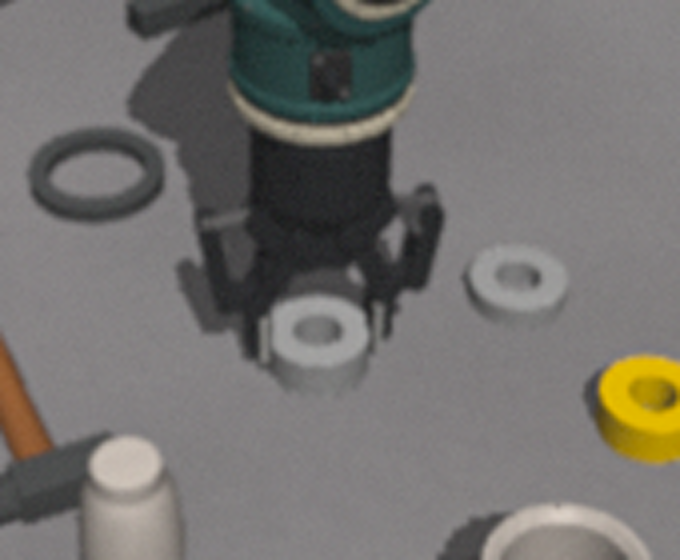

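Run:
```python
from h import *
c=load('s3.png'); st=arm.read_state(); R0=Rot.from_euler('xyz',st['orientation'])
for z in (.06,.065,.07,.075):
    X=[st['ee_pos']+R0.apply([x,y,z]) for y in (.029,-.029) for x in (.011,-.011)]
    print(z,X[0][2].round(4),np.round((w2px(c,X)+.4-[200,150])*4).tolist())
```

```text
0.06 0.0199 [[272.0, 358.0], [265.0, 333.0], [371.0, 346.0], [363.0, 320.0]]
0.065 0.0149 [[272.0, 365.0], [265.0, 339.0], [371.0, 352.0], [363.0, 327.0]]
0.07 0.0099 [[272.0, 371.0], [265.0, 345.0], [370.0, 358.0], [362.0, 333.0]]
0.075 0.0049 [[272.0, 377.0], [265.0, 351.0], [370.0, 364.0], [362.0, 339.0]]
```

Gripped with the tips about 14 mm above the bench. Lift, then stop short of the mouth to look at it with the wrist camera.

Request:
{"method": "carry_out", "body": {
  "rows": [
    {"dx": 0,"dy": 0,"dz": -0.03,"rx": 0,"ry": 0,"rz": 0,"hand": 0},
    {"dx": 0,"dy": 0,"dz": -0.07,"rx": 0,"ry": 0,"rz": 0,"hand": 0},
    {"dx": 0.02,"dy": -0.01,"dz": -0.11,"rx": 0,"ry": 0,"rz": 0,"hand": 0},
    {"dx": 0.05,"dy": -0.026,"dz": -0.145,"rx": 0,"ry": 0,"rz": 0,"hand": 0},
    {"dx": 0.09,"dy": -0.046,"dz": -0.16,"rx": 0,"ry": 0,"rz": 0,"hand": 0},
    {"dx": 0.12,"dy": -0.062,"dz": -0.16,"rx": 0,"ry": 0,"rz": 0,"hand": 0},
    {"dx": 0.142,"dy": -0.073,"dz": -0.16,"rx": 0,"ry": 0,"rz": 0,"hand": 0},
    {"dx": 0.142,"dy": -0.073,"dz": -0.16,"rx": 0,"ry": 0,"rz": 0,"hand": 0},
    {"dx": 0.142,"dy": -0.073,"dz": -0.16,"rx": 0,"ry": 0,"rz": 0,"hand": 0}
  ]
}}

```text
clock: 4.6
ee_pos: [0.5895, 0.0978, 0.2395]
orientation: [3.141, 0.001, 1.257]
contact_force: [-0.2, -0.8, -3.3]
opening: 0.0574
```

Run:
```python
from h import *
c=cap('wrist','w4.png')
plan([.617,.1835,.16],72)
```

```text
shift [ 0.0904 -0.0007  0.0794] turn [ 0.06  0.06 -0.04] t 4.65 pos [0.5896 0.0974 0.2395] open 0.0572 F [-0.1 -0.8 -3.9]
```

View pics/w4.png

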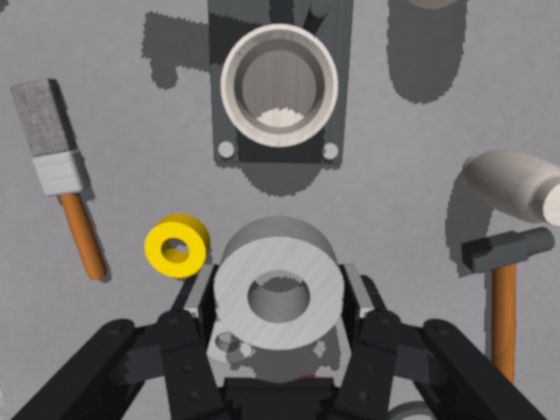

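Run:
```python
from h import *
c=load('w4.png'); st=arm.read_state(); R0=Rot.from_euler('xyz',st['orientation'])
for lo in (150,165,180): fitring(c,(280,86),66,.074,lo)
zt=st['ee_pos'][2]-.0539
for lo in (150,165):
    s=fitring(c,(280,290),66,zt,lo); print(R0.inv().apply(np.r_[s,zt]-st['ee_pos']).round(4))
cv2.imwrite('pics/w4c.png',cv2.resize(c['color'][10:170,200:360,::-1],None,fx=3.7,fy=3.7))
```

```text
[278.9  84.8] c [0.6174 0.1823] r 0.0393 sd 0.0002
[278.8  84.8] c [0.6173 0.1824] r 0.039 sd 0.0002
[278.9  84.6] c [0.6174 0.1825] r 0.0387 sd 0.0002
[278.3 292.9] c [0.5894 0.0976] r 0.0287 sd 0.0007
[ 0.0002 -0.0003  0.0539]
[278.1 293.1] c [0.5893 0.0976] r 0.0284 sd 0.0007
[ 0.0001 -0.0004  0.0539]
```

View pics/w4c.png

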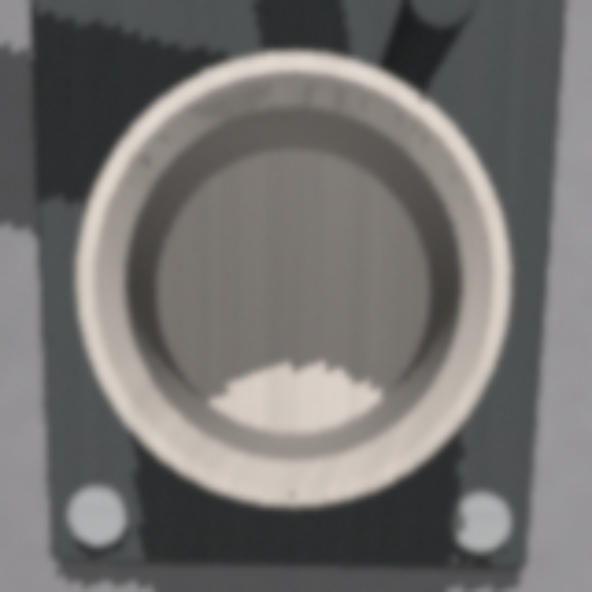

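The mouth fits very well at (0.6174, 0.1824). The ring is centred in the hand to within 0.3 mm, so I'll descend to the mouth.

Request:
{"method": "carry_out", "body": {
  "rows": [
    {"dx": 0.04,"dy": 0,"dz": 0,"rx": 0,"ry": 0,"rz": 0,"hand": 0},
    {"dx": 0.075,"dy": 0,"dz": 0.02,"rx": 0,"ry": 0,"rz": 0,"hand": 0},
    {"dx": 0.0896,"dy": 0,"dz": 0.05,"rx": 0,"ry": 0,"rz": 0,"hand": 0},
    {"dx": 0.0896,"dy": 0,"dz": 0.07,"rx": 0,"ry": 0,"rz": 0,"hand": 0},
    {"dx": 0.0896,"dy": 0,"dz": 0.075,"rx": 0,"ry": 0,"rz": 0,"hand": 0},
    {"dx": 0.0896,"dy": 0,"dz": 0.082,"rx": 0,"ry": 0,"rz": 0,"hand": 0},
    {"dx": 0.0896,"dy": 0,"dz": 0.089,"rx": 0,"ry": 0,"rz": 0,"hand": 0},
    {"dx": 0.0896,"dy": 0,"dz": 0.095,"rx": 0,"ry": 0,"rz": 0,"hand": 0},
    {"dx": 0.0896,"dy": 0,"dz": 0.095,"rx": 0,"ry": 0,"rz": 0,"hand": 0}
  ]
}}

```text
clock: 5.78
ee_pos: [0.6174, 0.1825, 0.1442]
orientation: [3.141, 0.001, 1.256]
contact_force: [0.0, 0.3, -3.6]
opening: 0.0577
```

Run:
```python
from h import *
c=cap('scene','s5.png')
cv2.imwrite('pics/s5c.png',cv2.resize(c['color'][230:370,270:440,::-1],None,fx=4,fy=4,interpolation=cv2.INTER_CUBIC))
plan([.6173,.1826,.144],72)
```

```text
shift [ 0.     -0.0001  0.0005] turn [ 0.06  0.06 -0.04] t 5.83 pos [0.6174 0.1825 0.1445] open 0.0574 F [-0.   0.3 -3.5]
```

View pics/s5c.png

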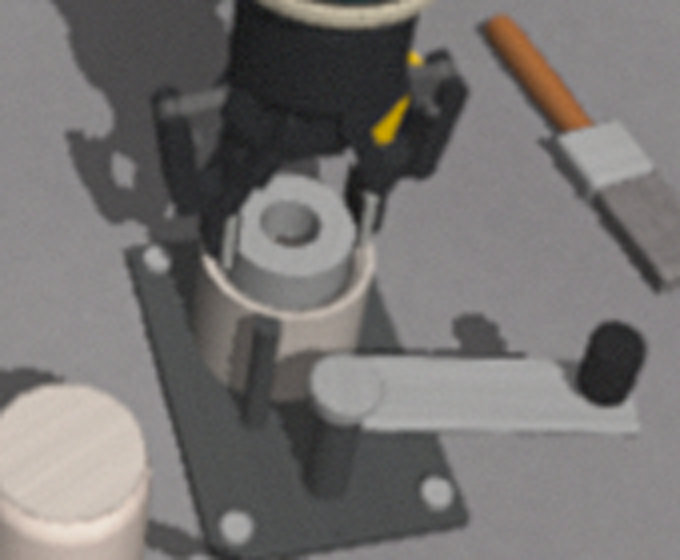

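The ring sits inside the mouth with no contact, so I'll release and retreat.

Request:
{"method": "carry_out", "body": {
  "rows": [
    {"dx": 0,"dy": 0,"dz": 0,"rx": 0,"ry": 0,"rz": 0,"hand": 1},
    {"dx": 0,"dy": 0,"dz": 0,"rx": 0,"ry": 0,"rz": 0,"hand": 1},
    {"dx": 0,"dy": 0,"dz": 0,"rx": 0,"ry": 0,"rz": 0,"hand": 1},
    {"dx": 0,"dy": 0,"dz": 0,"rx": 0,"ry": 0,"rz": 0,"hand": 1},
    {"dx": -0.03,"dy": 0,"dz": -0.04,"rx": 0,"ry": 0,"rz": 0,"hand": 1},
    {"dx": -0.06,"dy": 0,"dz": -0.08,"rx": 0,"ry": 0,"rz": 0,"hand": 1},
    {"dx": -0.09,"dy": 0,"dz": -0.096,"rx": 0,"ry": 0,"rz": 0,"hand": 1},
    {"dx": -0.09,"dy": 0,"dz": -0.096,"rx": 0,"ry": 0,"rz": 0,"hand": 1}
  ]
}}

```text
clock: 6.82
ee_pos: [0.5898, 0.0948, 0.242]
orientation: [3.138, 0.001, 1.253]
contact_force: [-0.0, 0.1, 0.0]
opening: 0.0855
```

Run:
```python
from h import *
c=cap('wrist','w6.png')
plan([.4792,-.0525,.13],72)
```

```text
shift [-0.1757 -0.0589  0.1112] turn [ 0.13  0.05 -0.12] t 6.88 pos [0.5897 0.0963 0.2411] open 0.0851 F [-0.4 -0.3 -0.5]
```

View pics/w6.png

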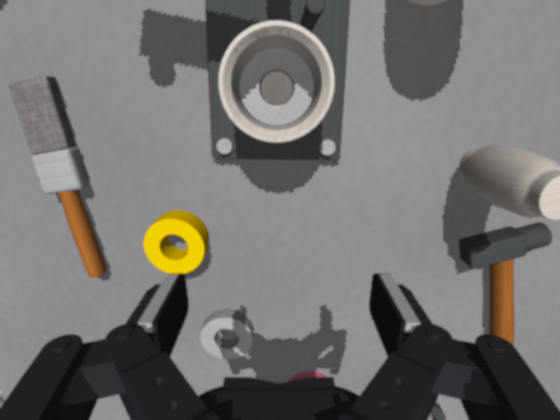

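The thick ring lies flat on the tube floor at about (277,85). Next is the first thin ring.

Request:
{"method": "carry_out", "body": {
  "rows": [
    {"dx": -0.04,"dy": -0.013,"dz": 0.02,"rx": 0,"ry": 0,"rz": -0.1,"hand": 1},
    {"dx": -0.09,"dy": -0.03,"dz": 0.05,"rx": 0,"ry": 0,"rz": -0.1,"hand": 1},
    {"dx": -0.14,"dy": -0.047,"dz": 0.08,"rx": 0,"ry": 0,"rz": -0.1,"hand": 1},
    {"dx": -0.1757,"dy": -0.0589,"dz": 0.11,"rx": 0,"ry": 0,"rz": -0.1,"hand": 1},
    {"dx": -0.1757,"dy": -0.0589,"dz": 0.13,"rx": 0,"ry": 0,"rz": -0.1,"hand": 1},
    {"dx": -0.1757,"dy": -0.0589,"dz": 0.15,"rx": 0,"ry": 0,"rz": -0.1,"hand": 1},
    {"dx": -0.1757,"dy": -0.0589,"dz": 0.162,"rx": 0,"ry": 0,"rz": -0.1,"hand": 1},
    {"dx": -0.1757,"dy": -0.0589,"dz": 0.1655,"rx": 0,"ry": 0,"rz": -0.1,"hand": 1},
    {"dx": -0.1757,"dy": -0.0589,"dz": 0.1655,"rx": 0,"ry": 0,"rz": -0.1,"hand": 1}
  ]
}}

```text
clock: 8.0
ee_pos: [0.4795, -0.0522, 0.0758]
orientation: [3.139, 0.001, 1.257]
contact_force: [0.1, 1.1, 0.7]
opening: 0.0849
```

Run:
```python
from h import *
c=cap('wrist','w7.png')
plan([.4792,-.0525,.0755],72)
st=arm.read_state(); R0=Rot.from_euler('xyz',st['orientation'])
for lo in (140,150):
    s=fitring(c,(279,320),68,.016,lo); print(R0.inv().apply(np.r_[s,.016]-st['ee_pos']).round(4))
```

```text
shift [-0.0002 -0.0003  0.0005] turn [ 0.15  0.04 -0.01] t 8.05 pos [ 0.4796 -0.0524  0.076 ] open 0.0856 F [ 0.3 -0.2  0.4]
[279.  304.4] c [ 0.4767 -0.0624] r 0.0297 sd 0.0026
[-0.0104  0.0002  0.06  ]
[278.7 297.1] c [ 0.478  -0.0577] r 0.0258 sd 0.0015
[-0.0055 -0.0001  0.06  ]
```

View pics/w7.png

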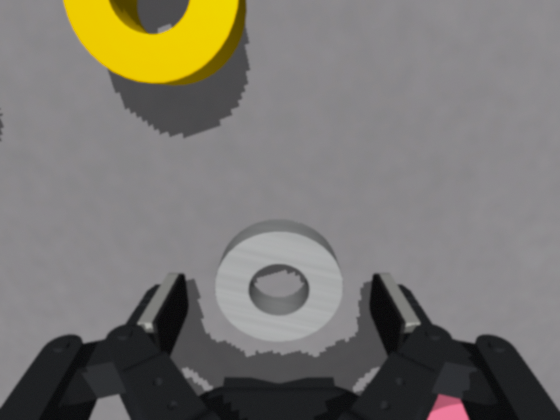

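Request:
{"method": "carry_out", "body": {
  "rows": [
    {"dx": 0,"dy": 0,"dz": 0.0005,"rx": 0,"ry": 0,"rz": 0,"hand": 0},
    {"dx": 0,"dy": 0,"dz": 0.0005,"rx": 0,"ry": 0,"rz": 0,"hand": 0},
    {"dx": 0,"dy": 0,"dz": 0.0005,"rx": 0,"ry": 0,"rz": 0,"hand": 0},
    {"dx": 0,"dy": 0,"dz": 0.0005,"rx": 0,"ry": 0,"rz": 0,"hand": 0},
    {"dx": 0,"dy": 0,"dz": 0.0005,"rx": 0,"ry": 0,"rz": 0,"hand": 0},
    {"dx": 0,"dy": 0,"dz": 0.0005,"rx": 0,"ry": 0,"rz": 0,"hand": 0},
    {"dx": 0,"dy": 0,"dz": -0.03,"rx": 0,"ry": 0,"rz": 0,"hand": 0},
    {"dx": 0,"dy": 0,"dz": -0.08,"rx": 0,"ry": 0,"rz": 0,"hand": 0},
    {"dx": 0,"dy": 0,"dz": -0.12,"rx": 0,"ry": 0,"rz": 0,"hand": 0},
    {"dx": 0,"dy": 0,"dz": -0.12,"rx": 0,"ry": 0,"rz": 0,"hand": 0}
  ]
}}

```text
clock: 9.3
ee_pos: [0.4804, -0.0524, 0.1986]
orientation: [3.134, 0.0, 1.256]
contact_force: [-0.0, -0.9, -3.7]
opening: 0.057
```

Run:
```python
from h import *
c=cap('wrist','w8.png')
plan([.6173,.1826,.196],72)
st=arm.read_state(); R0=Rot.from_euler('xyz',st['orientation'])
zt=st['ee_pos'][2]-.0595
for lo in (150,165):
    s=fitring(c,(279,285),64,zt,lo); print(R0.inv().apply(np.r_[s,zt]-st['ee_pos']).round(4))
```

```text
shift [0.2662 0.0582 0.0009] turn [ 0.28  0.05 -0.03] t 9.35 pos [ 0.4796 -0.0525  0.1969] open 0.0568 F [-0.3  0.  -2.6]
[278.4 284.6] c [ 0.4807 -0.053 ] r 0.0286 sd 0.0006
[-0.0001  0.0009  0.0595]
[278.4 284.7] c [ 0.4807 -0.0529] r 0.0279 sd 0.0006
[-0.      0.0009  0.0595]
```

View pics/w8.png

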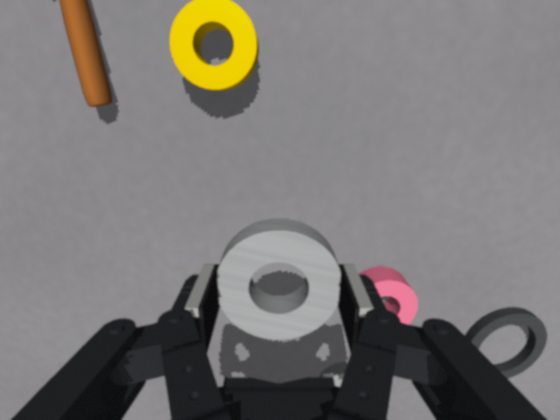

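The thin ring is held and centred. Carry it to the mouth.

Request:
{"method": "carry_out", "body": {
  "rows": [
    {"dx": 0.05,"dy": 0.011,"dz": 0,"rx": 0,"ry": 0,"rz": 0,"hand": 0},
    {"dx": 0.1,"dy": 0.022,"dz": 0,"rx": 0,"ry": 0,"rz": 0,"hand": 0},
    {"dx": 0.15,"dy": 0.033,"dz": 0,"rx": 0,"ry": 0,"rz": 0,"hand": 0},
    {"dx": 0.2,"dy": 0.044,"dz": 0,"rx": 0,"ry": 0,"rz": 0,"hand": 0},
    {"dx": 0.24,"dy": 0.053,"dz": 0,"rx": 0,"ry": 0,"rz": 0,"hand": 0},
    {"dx": 0.2662,"dy": 0.0582,"dz": 0.01,"rx": 0.2,"ry": 0,"rz": 0,"hand": 0},
    {"dx": 0.2662,"dy": 0.0582,"dz": 0.025,"rx": 0.2,"ry": 0,"rz": 0,"hand": 0},
    {"dx": 0.2662,"dy": 0.0582,"dz": 0.04,"rx": 0.2,"ry": 0,"rz": 0,"hand": 0},
    {"dx": 0.2662,"dy": 0.0582,"dz": 0.045,"rx": 0.2,"ry": 0,"rz": 0,"hand": 0},
    {"dx": 0.2662,"dy": 0.0582,"dz": 0.045,"rx": 0.2,"ry": 0,"rz": 0,"hand": 0}
  ]
}}

```text
clock: 10.6
ee_pos: [0.6173, 0.1819, 0.1516]
orientation: [3.141, 0.001, 1.255]
contact_force: [-0.1, 0.7, -2.6]
opening: 0.0567
```

Run:
```python
from h import *
plan([.6173,.1826,.143],72)
```

```text
shift [ 0.0007 -0.0003  0.0086] turn [ 0.06  0.08 -0.07] t 10.6 pos [0.6173 0.1819 0.1516] open 0.0567 F [-0.1  0.7 -2.6]
```

Request:
{"method": "carry_out", "body": {
  "rows": [
    {"dx": 0.0005,"dy": 0,"dz": 0.005,"rx": 0,"ry": 0,"rz": 0,"hand": 0},
    {"dx": 0.0005,"dy": 0,"dz": 0.0085,"rx": 0,"ry": 0,"rz": 0,"hand": 0},
    {"dx": 0.0005,"dy": 0,"dz": 0.0085,"rx": 0,"ry": 0,"rz": 0,"hand": 0},
    {"dx": 0.0005,"dy": 0,"dz": 0.0085,"rx": 0,"ry": 0,"rz": 0,"hand": 0}
  ]
}}

```text
clock: 11.1
ee_pos: [0.6176, 0.1824, 0.1432]
orientation: [3.14, 0.001, 1.255]
contact_force: [0.0, 1.0, -2.9]
opening: 0.0568
```

Run:
```python
from h import *
c=cap('scene','s9.png')
cv2.imwrite('pics/s9c.png',cv2.resize(c['color'][230:370,270:440,::-1],None,fx=4,fy=4,interpolation=cv2.INTER_CUBIC))
plan([.6173,.1826,.143],72)
```

```text
shift [ 0.0002 -0.0003  0.0002] turn [ 0.07  0.07 -0.07] t 11.15 pos [0.6176 0.1823 0.1432] open 0.0567 F [ 1.   0.7 -3.5]
```

View pics/s9c.png

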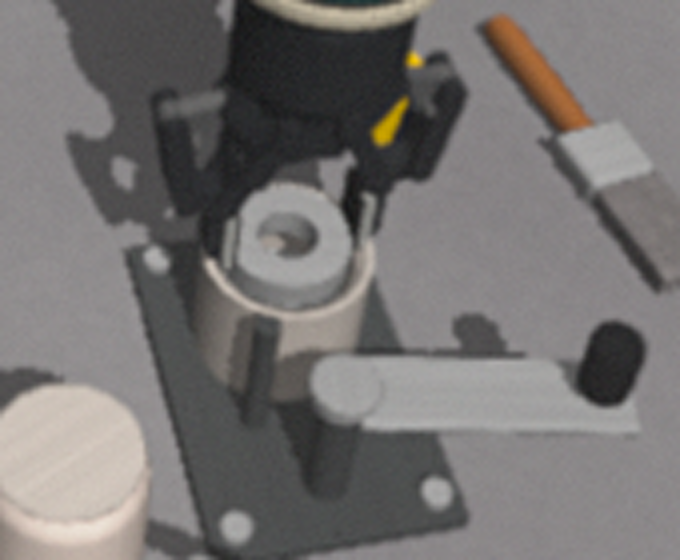

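The ring is in the mouth. Release it and look.

Request:
{"method": "carry_out", "body": {
  "rows": [
    {"dx": 0,"dy": 0,"dz": 0,"rx": 0,"ry": 0,"rz": 0,"hand": 1},
    {"dx": 0,"dy": 0,"dz": 0,"rx": 0,"ry": 0,"rz": 0,"hand": 1},
    {"dx": 0,"dy": 0,"dz": 0,"rx": 0,"ry": 0,"rz": 0,"hand": 1},
    {"dx": 0,"dy": 0,"dz": 0,"rx": 0,"ry": 0,"rz": 0,"hand": 1},
    {"dx": -0.03,"dy": 0,"dz": -0.04,"rx": 0,"ry": 0,"rz": 0,"hand": 1},
    {"dx": -0.06,"dy": 0,"dz": -0.08,"rx": 0,"ry": 0,"rz": 0,"hand": 1},
    {"dx": -0.09,"dy": 0,"dz": -0.096,"rx": 0,"ry": 0,"rz": 0,"hand": 1},
    {"dx": -0.09,"dy": 0,"dz": -0.096,"rx": 0,"ry": 0,"rz": 0,"hand": 1}
  ]
}}

```text
clock: 12.15
ee_pos: [0.5899, 0.0947, 0.2408]
orientation: [3.138, 0.002, 1.252]
contact_force: [0.0, -0.1, -0.3]
opening: 0.0855
```

Run:
```python
from h import *
c=cap('wrist','w10.png')
plan([.46,-.35,.20],72)
```

```text
shift [-0.4643  0.0157  0.0405] turn [ 0.13  0.07 -0.16] t 12.2 pos [0.5897 0.0962 0.2399] open 0.0856 F [ 0.4  0.8 -1. ]
```

View pics/w10.png

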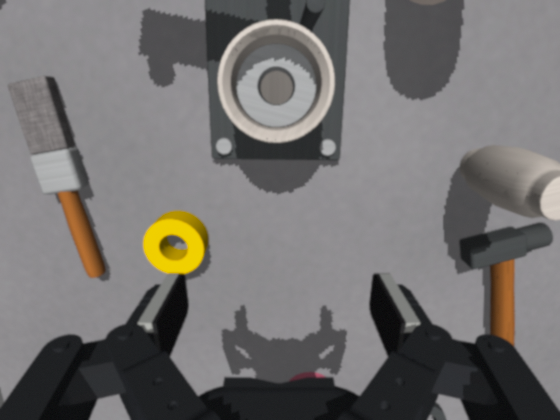

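The first thin ring lies flat on top, at (277,83). Now I go to a view pose for the last ring.

Request:
{"method": "carry_out", "body": {
  "rows": [
    {"dx": -0.05,"dy": 0.002,"dz": 0,"rx": 0,"ry": 0,"rz": 0,"hand": 1},
    {"dx": -0.11,"dy": 0.004,"dz": 0.01,"rx": 0,"ry": 0,"rz": 0,"hand": 1},
    {"dx": -0.17,"dy": 0.006,"dz": 0.015,"rx": 0,"ry": 0,"rz": 0,"hand": 1},
    {"dx": -0.23,"dy": 0.008,"dz": 0.02,"rx": 0,"ry": 0,"rz": 0,"hand": 1},
    {"dx": -0.29,"dy": 0.01,"dz": 0.025,"rx": 0,"ry": 0,"rz": 0,"hand": 1},
    {"dx": -0.35,"dy": 0.012,"dz": 0.03,"rx": 0,"ry": 0,"rz": 0,"hand": 1},
    {"dx": -0.41,"dy": 0.014,"dz": 0.035,"rx": 0,"ry": 0,"rz": 0,"hand": 1},
    {"dx": -0.464,"dy": 0.016,"dz": 0.04,"rx": 0,"ry": 0,"rz": -0.2,"hand": 1},
    {"dx": -0.464,"dy": 0.016,"dz": 0.04,"rx": 0,"ry": 0,"rz": -0.2,"hand": 1},
    {"dx": -0.464,"dy": 0.016,"dz": 0.04,"rx": 0,"ry": 0,"rz": -0.2,"hand": 1}
  ]
}}

```text
clock: 13.45
ee_pos: [0.461, -0.3487, 0.1998]
orientation: [3.14, 0.0, 1.258]
contact_force: [0.9, -0.3, 0.0]
opening: 0.0855
```

Run:
```python
from h import *
c=cap('wrist','w11.png')
plan([.484,-.275,.0755],72)
```

```text
shift [ 0.0768 -0.001   0.1245] turn [0.1  0.01 0.16] t 13.5 pos [ 0.4612 -0.3483  0.2   ] open 0.0853 F [-0.3 -0.1 -0. ]
```

View pics/w11.png

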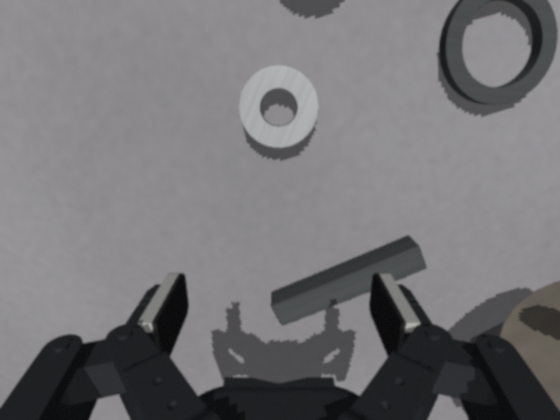

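Run:
```python
from h import *
c=load('w11.png')
for lo in (150,158,165): s=fitring(c,(279,107),46,.016,lo)
plan([*s,.0755],72)
print(px2w(c,[(425,265),(350,280)],.0))
```

```text
[278.4 104.9] c [ 0.4846 -0.2761] r 0.0292 sd 0.0003
[278.4 105.2] c [ 0.4846 -0.2763] r 0.0286 sd 0.0003
[278.6 105.2] c [ 0.4847 -0.2763] r 0.028 sd 0.0003
shift [7.580e-02 1.000e-04 1.245e-01] turn [0.1  0.01 0.16] t 13.5 pos [ 0.4612 -0.3483  0.2   ] open 0.0853 F [-0.3 -0.1 -0. ]
[[ 0.57251664 -0.45416677  0.        ]
 [ 0.50088565 -0.44727688  0.        ]]
```

Request:
{"method": "carry_out", "body": {
  "rows": [
    {"dx": 0.04,"dy": 0,"dz": 0,"rx": 0,"ry": 0,"rz": 0,"hand": 1},
    {"dx": 0.0758,"dy": 0,"dz": 0.03,"rx": 0,"ry": 0,"rz": 0,"hand": 1},
    {"dx": 0.0758,"dy": 0,"dz": 0.07,"rx": 0,"ry": 0,"rz": 0,"hand": 1},
    {"dx": 0.0758,"dy": 0,"dz": 0.1,"rx": 0,"ry": 0,"rz": 0,"hand": 1},
    {"dx": 0.0758,"dy": 0,"dz": 0.12,"rx": 0,"ry": 0,"rz": 0,"hand": 1},
    {"dx": 0.0758,"dy": 0,"dz": 0.1245,"rx": 0,"ry": 0,"rz": 0,"hand": 1},
    {"dx": 0.0758,"dy": 0,"dz": 0.1245,"rx": 0,"ry": 0,"rz": 0,"hand": 1}
  ]
}}

```text
clock: 14.38
ee_pos: [0.4851, -0.2761, 0.0761]
orientation: [3.139, 0.0, 1.26]
contact_force: [0.5, -0.5, 0.4]
opening: 0.0856
```

Run:
```python
from h import *
c=cap('wrist','w12.png')
plan([.4846,-.2762,.0755],72)
```

```text
shift [-0.     -0.0006  0.0009] turn [0.18 0.03 0.16] t 14.43 pos [ 0.4852 -0.2764  0.0764] open 0.0858 F [-0.1  0.6  0.7]
```

View pics/w12.png

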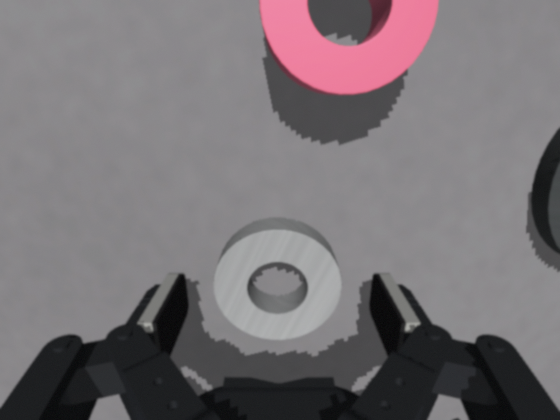

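The last ring is centred between the jaws at (278,285). Close and lift.

Request:
{"method": "carry_out", "body": {
  "rows": [
    {"dx": 0,"dy": -0.0005,"dz": 0.001,"rx": 0,"ry": 0,"rz": 0,"hand": 0},
    {"dx": 0,"dy": -0.0005,"dz": 0.001,"rx": 0,"ry": 0,"rz": 0,"hand": 0},
    {"dx": 0,"dy": -0.0005,"dz": 0.001,"rx": 0,"ry": 0,"rz": 0,"hand": 0},
    {"dx": 0,"dy": -0.0005,"dz": 0.001,"rx": 0,"ry": 0,"rz": 0,"hand": 0},
    {"dx": 0,"dy": -0.0005,"dz": 0.001,"rx": 0,"ry": 0,"rz": 0,"hand": 0},
    {"dx": 0,"dy": -0.0005,"dz": 0.001,"rx": 0,"ry": 0,"rz": 0,"hand": 0},
    {"dx": 0,"dy": 0,"dz": -0.03,"rx": 0,"ry": 0,"rz": 0,"hand": 0},
    {"dx": 0,"dy": 0,"dz": -0.08,"rx": 0,"ry": 0,"rz": 0,"hand": 0},
    {"dx": 0,"dy": 0,"dz": -0.12,"rx": 0,"ry": 0,"rz": 0,"hand": 0},
    {"dx": 0,"dy": 0,"dz": -0.12,"rx": 0,"ry": 0,"rz": 0,"hand": 0}
  ]
}}

```text
clock: 15.68
ee_pos: [0.4858, -0.2768, 0.1994]
orientation: [3.134, 0.002, 1.259]
contact_force: [-0.0, -1.3, -3.5]
opening: 0.0567
```

Run:
```python
from h import *
c=cap('wrist','w13.png')
plan([.6173,.1826,.196],72)
st=arm.read_state(); R0=Rot.from_euler('xyz',st['orientation'])
zt=st['ee_pos'][2]-.0595
for lo in (150,):
    s=fitring(c,(279,285),64,zt,lo); print(R0.inv().apply(np.r_[s,zt]-st['ee_pos']).round(4))
```

```text
shift [ 0.4775 -0.0149  0.0008] turn [0.3  0.07 0.15] t 15.72 pos [ 0.485  -0.2765  0.1975] open 0.0568 F [ 0.   0.2 -4.4]
[278.5 282.8] c [ 0.4864 -0.2767] r 0.0288 sd 0.0007
[0.0003 0.001  0.0595]
```

View pics/w13.png

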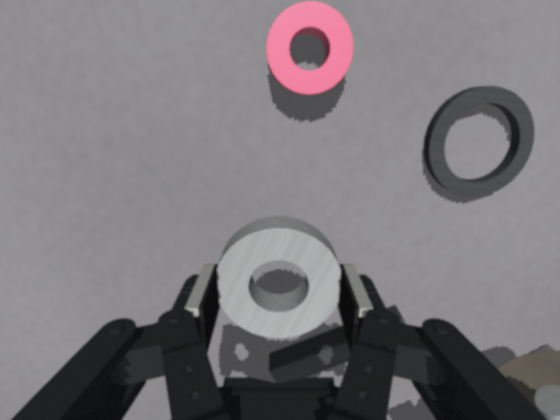

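Request:
{"method": "carry_out", "body": {
  "rows": [
    {"dx": 0.05,"dy": -0.0015,"dz": 0,"rx": 0,"ry": 0,"rz": 0,"hand": 0},
    {"dx": 0.11,"dy": -0.003,"dz": 0,"rx": 0,"ry": 0,"rz": 0,"hand": 0},
    {"dx": 0.17,"dy": -0.005,"dz": 0,"rx": 0,"ry": 0,"rz": 0,"hand": 0},
    {"dx": 0.23,"dy": -0.007,"dz": 0,"rx": 0,"ry": 0,"rz": 0,"hand": 0},
    {"dx": 0.29,"dy": -0.009,"dz": 0,"rx": 0,"ry": 0,"rz": 0,"hand": 0},
    {"dx": 0.35,"dy": -0.011,"dz": 0,"rx": 0,"ry": 0,"rz": 0,"hand": 0},
    {"dx": 0.4,"dy": -0.0125,"dz": 0,"rx": 0,"ry": 0,"rz": 0.15,"hand": 0},
    {"dx": 0.445,"dy": -0.014,"dz": 0,"rx": 0.2,"ry": 0,"rz": 0.15,"hand": 0},
    {"dx": 0.4775,"dy": -0.015,"dz": 0,"rx": 0.2,"ry": 0,"rz": 0.15,"hand": 0},
    {"dx": 0.4775,"dy": -0.015,"dz": 0,"rx": 0.2,"ry": 0,"rz": 0.15,"hand": 0}
  ]
}}

```text
clock: 16.98
ee_pos: [0.6163, 0.1855, 0.1949]
orientation: [-3.141, 0.001, 1.26]
contact_force: [0.3, -1.0, -3.6]
opening: 0.0569
```

Run:
```python
from h import *
plan([.6173,.1826,.143],72)
```

```text
shift [-0.0024  0.0019  0.0519] turn [-0.05  0.07  0.21] t 16.98 pos [0.6163 0.1855 0.1949] open 0.0569 F [ 0.3 -1.  -3.6]
```

Request:
{"method": "carry_out", "body": {
  "rows": [
    {"dx": -0.0024,"dy": 0.002,"dz": 0,"rx": 0,"ry": 0,"rz": 0.2,"hand": 0},
    {"dx": -0.0024,"dy": 0.002,"dz": 0.015,"rx": 0,"ry": 0,"rz": 0.2,"hand": 0},
    {"dx": -0.0024,"dy": 0.002,"dz": 0.03,"rx": 0,"ry": 0,"rz": 0.2,"hand": 0},
    {"dx": -0.0024,"dy": 0.002,"dz": 0.042,"rx": 0,"ry": 0,"rz": 0.2,"hand": 0},
    {"dx": -0.0024,"dy": 0.002,"dz": 0.042,"rx": 0,"ry": 0,"rz": 0.2,"hand": 0}
  ]
}}

```text
clock: 17.6
ee_pos: [0.6169, 0.1823, 0.1515]
orientation: [-3.139, 0.002, 1.257]
contact_force: [-0.0, -0.1, -1.3]
opening: 0.057
```

Run:
```python
from h import *
plan([.6173,.1826,.143],72)
```

```text
shift [0.0004 0.0003 0.0085] turn [-0.15  0.12  0.  ] t 17.6 pos [0.6169 0.1823 0.1515] open 0.057 F [-0.  -0.1 -1.3]
```

Request:
{"method": "carry_out", "body": {
  "rows": [
    {"dx": 0.0004,"dy": 0.0003,"dz": 0.005,"rx": 0,"ry": 0,"rz": 0,"hand": 0},
    {"dx": 0.0004,"dy": 0.0003,"dz": 0.0085,"rx": 0,"ry": 0,"rz": 0,"hand": 0},
    {"dx": 0.0004,"dy": 0.0003,"dz": 0.0085,"rx": 0,"ry": 0,"rz": 0,"hand": 0},
    {"dx": 0.0004,"dy": 0.0003,"dz": 0.0085,"rx": 0,"ry": 0,"rz": 0,"hand": 0}
  ]
}}

```text
clock: 18.1
ee_pos: [0.6174, 0.1826, 0.1432]
orientation: [-3.139, 0.002, 1.257]
contact_force: [-0.0, -0.8, -2.8]
opening: 0.0568
```

Run:
```python
from h import *
plan([.6173,.1826,.143],72)
```

```text
shift [-0.0001 -0.0001  0.0002] turn [-0.13  0.12  0.  ] t 18.1 pos [0.6174 0.1826 0.1432] open 0.0568 F [-0.  -0.8 -2.8]
```

Request:
{"method": "carry_out", "body": {
  "rows": [
    {"dx": 0,"dy": 0,"dz": 0,"rx": 0,"ry": 0,"rz": 0,"hand": 1},
    {"dx": 0,"dy": 0,"dz": 0,"rx": 0,"ry": 0,"rz": 0,"hand": 1},
    {"dx": 0,"dy": 0,"dz": 0,"rx": 0,"ry": 0,"rz": 0,"hand": 1},
    {"dx": 0,"dy": 0,"dz": 0,"rx": 0,"ry": 0,"rz": 0,"hand": 1},
    {"dx": -0.03,"dy": 0,"dz": -0.04,"rx": 0,"ry": 0,"rz": 0,"hand": 1},
    {"dx": -0.06,"dy": 0,"dz": -0.08,"rx": 0,"ry": 0,"rz": 0,"hand": 1},
    {"dx": -0.09,"dy": 0,"dz": -0.096,"rx": 0,"ry": 0,"rz": 0,"hand": 1},
    {"dx": -0.09,"dy": 0,"dz": -0.096,"rx": 0,"ry": 0,"rz": 0,"hand": 1}
  ]
}}

```text
clock: 19.1
ee_pos: [0.5902, 0.0949, 0.2409]
orientation: [3.141, 0.002, 1.254]
contact_force: [-0.4, 0.2, 0.1]
opening: 0.0852
```

Run:
```python
from h import *
c=cap('wrist','w14.png')
fitring(c,(277,84),45,.068,165); fitring(c,(277,81),62,.074,165)
plan([.46,-.35,.20],72)
```

```text
[275.9  82.6] c [0.617  0.1822] r 0.028 sd 0.0003
[276.4  80.7] c [0.6174 0.1823] r 0.039 sd 0.0002
shift [-0.4646  0.015   0.0409] turn [-0.06  0.11 -0.08] t 19.15 pos [0.5901 0.0964 0.24  ] open 0.0856 F [ 0.6 -0.1 -0.6]
```

View pics/w14.png

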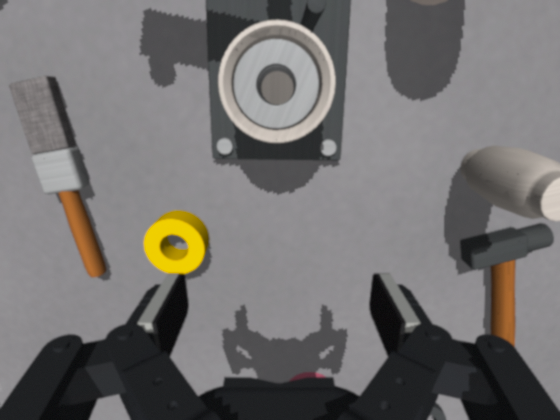

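The third ring is in: its top circle is concentric with the tube to within 0.5 mm at z = 0.068. Before planning the keeper push, I'll locate the vise beside the fixture.

Run:
```python
from h import *
t=load('top0.png'); s=load('scene0.png')
def P(c):
    return np.array(c['camera_matrix'],float)@np.c_[np.array(c['R']),np.array(c['t'])]
def und(c,p): return cv2.undistortPoints(np.array([[p]],float),np.array(c['camera_matrix'],float),dist(c),P=np.array(c['camera_matrix'],float)).reshape(2,1)
for a,b in [((93,148),(315,371)),((34,187),(421,411)),((93,148),(421,411)),((34,187),(315,371)),((86.5,236),(423,314)),((82.6,234.5),(423.5,313))]:
    X=cv2.triangulatePoints(P(t),P(s),und(t,a),und(s,b)).ravel(); X=X[:3]/X[3]
    print(a,b,X.round(3),'reproj',w2px(t,X).round().tolist(),w2px(s,X).round().tolist())
cv2.imwrite('pics/vise.png',cv2.resize(t['color'][60:260,0:180,::-1],None,fx=3.3,fy=3))
cap('top','top15.png');cap('scene','s15.png')
```

```text
(93, 148) (315, 371) [0.751 0.307 0.095] reproj [[94.0, 146.0]] [[318.0, 371.0]]
(34, 187) (421, 411) [0.66  0.437 0.104] reproj [[34.0, 187.0]] [[421.0, 411.0]]
(93, 148) (421, 411) [0.702 0.387 0.067] reproj [[64.0, 171.0]] [[373.0, 408.0]]
(34, 187) (315, 371) [0.72  0.368 0.175] reproj [[49.0, 152.0]] [[366.0, 366.0]]
(86.5, 236) (423, 314) [0.548 0.314 0.113] reproj [[86.0, 237.0]] [[422.0, 314.0]]
(82.6, 234.5) (423.5, 313) [0.552 0.318 0.123] reproj [[83.0, 235.0]] [[423.0, 313.0]]
```

View pics/vise.png

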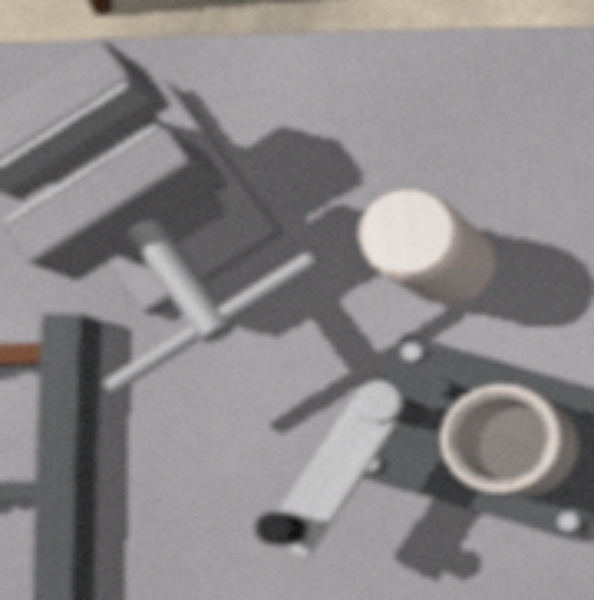

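View pics/s15.png

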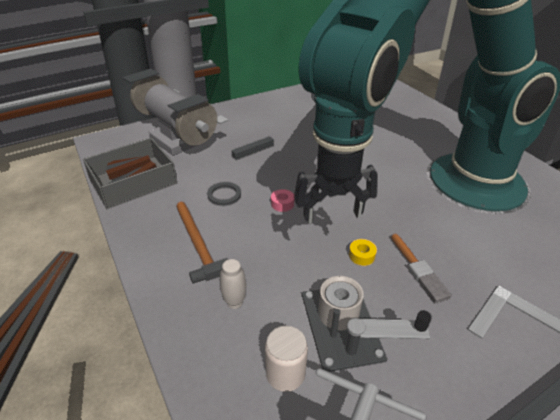

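The vise handle is at z ≈ 0.1 and at least 120 mm from where I need to work. I'll go behind the knob with the fingers shut and high, then descend.

Request:
{"method": "carry_out", "body": {
  "rows": [
    {"dx": 0.045,"dy": -0.018,"dz": -0.01,"rx": 0,"ry": 0,"rz": 0,"hand": 0},
    {"dx": 0.09,"dy": -0.036,"dz": -0.02,"rx": 0,"ry": 0,"rz": 0,"hand": 0},
    {"dx": 0.135,"dy": -0.054,"dz": -0.02,"rx": 0,"ry": 0,"rz": 0,"hand": 0},
    {"dx": 0.18,"dy": -0.072,"dz": -0.02,"rx": 0,"ry": 0,"rz": 0,"hand": 0},
    {"dx": 0.215,"dy": -0.086,"dz": -0.02,"rx": 0,"ry": 0,"rz": 0,"hand": 0},
    {"dx": 0.2335,"dy": -0.094,"dz": -0.02,"rx": 0,"ry": 0,"rz": 0,"hand": 0},
    {"dx": 0.2335,"dy": -0.094,"dz": -0.02,"rx": 0,"ry": 0,"rz": 0,"hand": 0},
    {"dx": 0.2335,"dy": -0.094,"dz": -0.02,"rx": 0,"ry": 0,"rz": 0,"hand": 0}
  ]
}}

```text
clock: 20.25
ee_pos: [0.5729, 0.3478, 0.2585]
orientation: [-3.139, 0.003, 1.256]
contact_force: [0.2, -1.1, 0.5]
opening: 0.0005
```

Run:
```python
from h import *
c=cap('wrist','w16.png'); cap('scene','s16.png')
plan([.573,.3476,.163],72); print(arm.read_state()['joint_pos'].round(2))
```

```text
shift [0.0002 0.0002 0.0958] turn [-0.14  0.13 -0.06] t 20.35 pos [0.573  0.3476 0.2588] open 0.0001 F [-0.1 -0.4  0.6]
[-0.26  0.59 -0.48  1.52  0.29  1.11 -1.12]
```

View pics/w16.png

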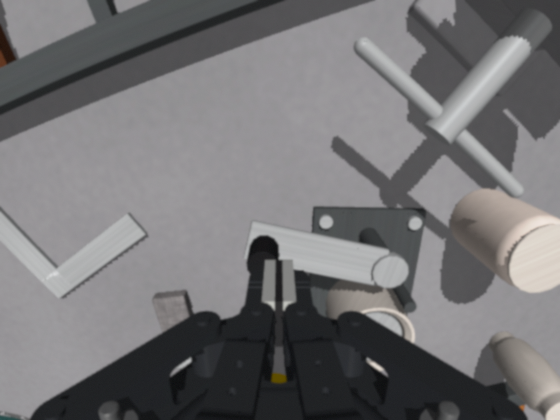

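View pics/s16.png

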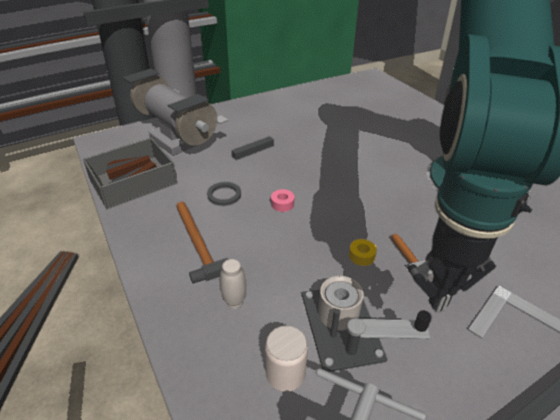

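Run:
```python
from h import *
c=load('w16.png')
print('knob',px2w(c,[(264,245)],.119),'pivot',px2w(c,[(390,270)],.083))
for X in ([.573,.3476,.09],[.573,.3476,.119],[.55,.319,.119],[.5491,.3196,.119],[.6436,.2633,.083],[.5491,.3196,.083]): print(X,w2px(c,X).round())
cv2.imwrite('pics/w16c.png',cv2.resize(c['color'][190:340,200:420,::-1],None,fx=3.6,fy=3.6))
```

```text
knob [[0.55785608 0.3356507  0.119     ]] pivot [[0.64552594 0.26385744 0.083     ]]
[0.573, 0.3476, 0.09] [[279. 210.]]
[0.573, 0.3476, 0.119] [[279. 224.]]
[0.55, 0.319, 0.119] [[261. 268.]]
[0.5491, 0.3196, 0.119] [[260. 267.]]
[0.6436, 0.2633, 0.083] [[388. 271.]]
[0.5491, 0.3196, 0.083] [[262. 246.]]
```

View pics/w16c.png

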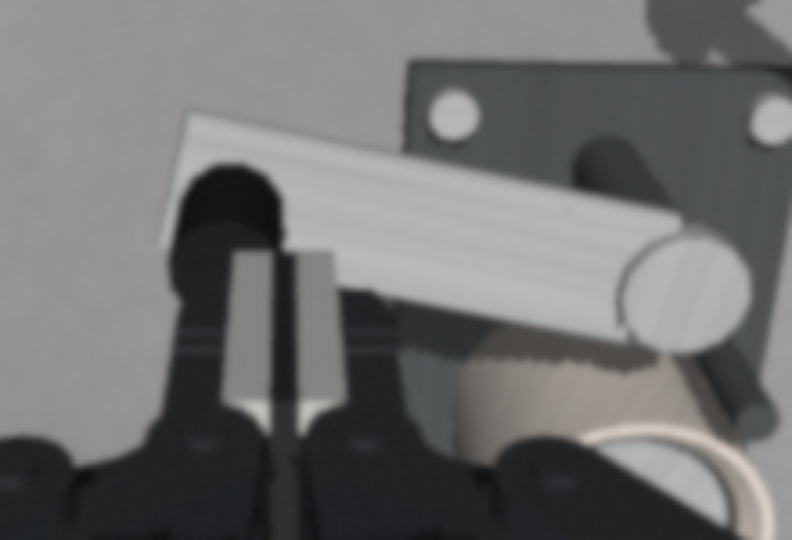

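The knob is where I estimated, at (0.549, 0.319), with its base at about (262,246). The descent leaves roughly 8 mm of clearance.

Request:
{"method": "carry_out", "body": {
  "rows": [
    {"dx": 0.003,"dy": 0,"dz": 0.03,"rx": 0,"ry": 0,"rz": 0,"hand": 0},
    {"dx": 0.003,"dy": 0,"dz": 0.06,"rx": 0,"ry": 0,"rz": 0,"hand": 0},
    {"dx": 0.003,"dy": 0,"dz": 0.085,"rx": 0,"ry": 0,"rz": 0,"hand": 0},
    {"dx": 0.003,"dy": 0,"dz": 0.094,"rx": 0,"ry": 0,"rz": 0,"hand": 0},
    {"dx": 0.003,"dy": 0,"dz": 0.094,"rx": 0,"ry": 0,"rz": 0,"hand": 0},
    {"dx": 0.003,"dy": 0,"dz": 0.094,"rx": 0,"ry": 0,"rz": 0,"hand": 0}
  ]
}}

```text
clock: 21.1
ee_pos: [0.5741, 0.3504, 0.166]
orientation: [-3.14, 0.001, 1.255]
contact_force: [0.4, 0.3, 0.7]
opening: -0.0001
```

Run:
```python
from h import *
c=cap('scene','s17.png')
cv2.imwrite('pics/s17c.png',cv2.resize(c['color'][240:380,310:480,::-1],None,fx=4,fy=4))
st=arm.read_state(); plan([.573,.3476,.163],72,st)
R0=Rot.from_euler('xyz',st['orientation'])
for a in range(135,246,10):
    r=.110; t=np.radians(a); X=np.array([.6436+r*np.cos(t),.2633+r*np.sin(t),.164])
    print(a,X.round(4),R0.inv().apply(X-st['ee_pos']).round(4))
```

```text
shift [-0.003  -0.0002  0.003 ] turn [-0.08  0.07 -0.07] t 21.15 pos [0.5741 0.3504 0.166 ] open 0.0004 F [ 0.2  0.1 -0.1]
135 [0.5658 0.3411 0.164 ] [-0.0114 -0.005   0.002 ]
145 [0.5535 0.3264 0.164 ] [-0.0292 -0.0121  0.002 ]
155 [0.5439 0.3098 0.164 ] [-0.048  -0.0161  0.0021]
165 [0.5373 0.2918 0.164 ] [-0.0671 -0.0167  0.0021]
175 [0.534  0.2729 0.164 ] [-0.0861 -0.014   0.0021]
185 [0.534  0.2537 0.164 ] [-0.1044 -0.0081  0.0021]
195 [0.5373 0.2348 0.164 ] [-0.1213  0.0009  0.0021]
205 [0.5439 0.2168 0.164 ] [-0.1364  0.0128  0.0021]
215 [0.5535 0.2002 0.164 ] [-0.1492  0.027   0.0021]
225 [0.5658 0.1855 0.164 ] [-0.1593  0.0433  0.0021]
235 [0.5805 0.1732 0.164 ] [-0.1665  0.0611  0.0021]
245 [0.5971 0.1636 0.164 ] [-0.1704  0.0798  0.0021]
```

View pics/s17c.png

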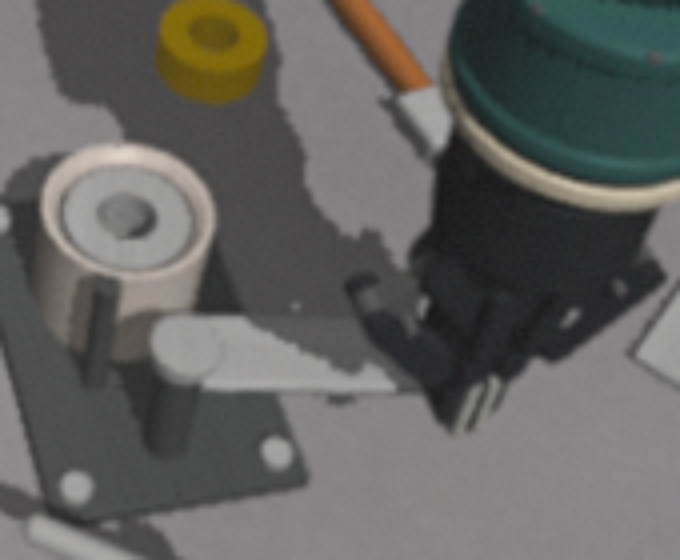

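Request:
{"method": "carry_out", "body": {
  "rows": [
    {"dx": -0.0114,"dy": -0.005,"dz": 0.002,"rx": 0,"ry": 0,"rz": 0,"hand": 0},
    {"dx": -0.02,"dy": -0.009,"dz": 0.002,"rx": 0,"ry": 0,"rz": 0,"hand": 0},
    {"dx": -0.0292,"dy": -0.0121,"dz": 0.002,"rx": 0,"ry": 0,"rz": 0,"hand": 0},
    {"dx": -0.0385,"dy": -0.0145,"dz": 0.002,"rx": 0,"ry": 0,"rz": 0,"hand": 0},
    {"dx": -0.048,"dy": -0.0161,"dz": 0.002,"rx": 0,"ry": 0,"rz": 0,"hand": 0},
    {"dx": -0.0671,"dy": -0.0167,"dz": 0.002,"rx": 0,"ry": 0,"rz": -8,"hand": 0},
    {"dx": -0.0861,"dy": -0.014,"dz": 0.002,"rx": 0,"ry": 0,"rz": -18,"hand": 0},
    {"dx": -0.1044,"dy": -0.0081,"dz": 0.002,"rx": 0,"ry": 0,"rz": -28,"hand": 0},
    {"dx": -0.1044,"dy": -0.0081,"dz": 0.002,"rx": 0,"ry": 0,"rz": -28,"hand": 0}
  ]
}}

```text
clock: 22.28
ee_pos: [0.5343, 0.252, 0.164]
orientation: [-3.139, 0.001, 1.741]
contact_force: [-0.5, -0.7, 0.5]
opening: -0.0
```

Run:
```python
from h import *
c=cap('scene','s18.png'); w=cap('wrist','w18.png')
st=arm.read_state(); plan([.573,.3476,.163],100,st)
R0=Rot.from_euler('xyz',st['orientation'])
for a in list(range(185,226,5))+list(range(228,252,2)):
    r=.110; t=np.radians(a); X=np.array([.6436+r*np.cos(t),.2633+r*np.sin(t),.164])
    print(a,X.round(4),R0.inv().apply(X-st['ee_pos']).round(4))
```

```text
shift [0.0858 0.0542 0.0011] turn [-0.1   0.01 -0.34] t 22.38 pos [0.534  0.254  0.1642] open 0.0002 F [ 0.4  0.3 -0.8]
185 [0.534  0.2537 0.164 ] [-0.0003 -0.      0.0002]
190 [0.5353 0.2442 0.164 ] [-0.0099 -0.0004  0.0002]
195 [0.5373 0.2348 0.164 ] [-0.0194  0.0001  0.0002]
200 [0.5402 0.2257 0.164 ] [-0.0289  0.0014  0.0002]
205 [0.5439 0.2168 0.164 ] [-0.0383  0.0036  0.0002]
210 [0.5483 0.2083 0.164 ] [-0.0474  0.0065  0.0002]
215 [0.5535 0.2002 0.164 ] [-0.0563  0.0102  0.0002]
220 [0.5593 0.1926 0.164 ] [-0.0648  0.0147  0.0002]
225 [0.5658 0.1855 0.164 ] [-0.0728  0.0199  0.0002]
228 [0.57   0.1816 0.164 ] [-0.0774  0.0234  0.0002]
230 [0.5729 0.179  0.164 ] [-0.0804  0.0258  0.0002]
232 [0.5759 0.1766 0.164 ] [-0.0833  0.0283  0.0002]
234 [0.5789 0.1743 0.164 ] [-0.0861  0.031   0.0002]
236 [0.5821 0.1721 0.164 ] [-0.0888  0.0337  0.0002]
238 [0.5853 0.17   0.164 ] [-0.0914  0.0365  0.0002]
240 [0.5886 0.168  0.164 ] [-0.0939  0.0394  0.0001]
242 [0.592  0.1662 0.164 ] [-0.0963  0.0424  0.0001]
244 [0.5954 0.1644 0.164 ] [-0.0986  0.0455  0.0001]
246 [0.5989 0.1628 0.164 ] [-1.008e-01  4.870e-02  1.000e-04]
248 [0.6024 0.1613 0.164 ] [-1.028e-01  5.190e-02  1.000e-04]
250 [0.606  0.1599 0.164 ] [-1.048e-01  5.520e-02  1.000e-04]
```

View pics/s18.png

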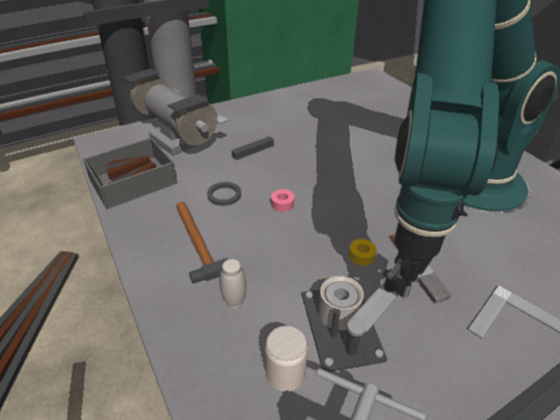

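View pics/w18.png

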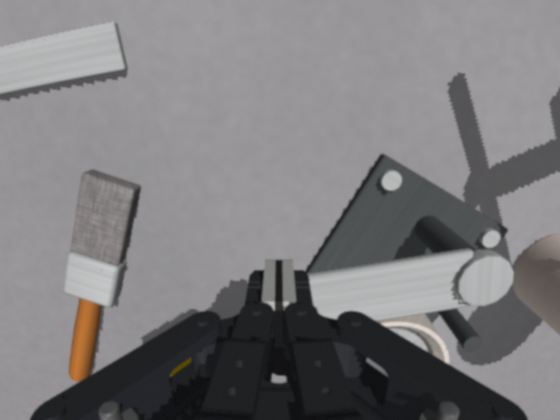

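The keeper is following; the arm has swung to about 195–200°. Continue.

Request:
{"method": "carry_out", "body": {
  "rows": [
    {"dx": -0.0099,"dy": -0.0004,"dz": 0,"rx": 0,"ry": 0,"rz": -5,"hand": 0},
    {"dx": -0.0194,"dy": 0,"dz": 0,"rx": 0,"ry": 0,"rz": -10,"hand": 0},
    {"dx": -0.0289,"dy": 0.0014,"dz": 0,"rx": 0,"ry": 0,"rz": -15,"hand": 0},
    {"dx": -0.0383,"dy": 0.0036,"dz": 0,"rx": 0,"ry": 0,"rz": -20,"hand": 0},
    {"dx": -0.0474,"dy": 0.0065,"dz": 0,"rx": 0,"ry": 0,"rz": -25,"hand": 0},
    {"dx": -0.0563,"dy": 0.0102,"dz": 0,"rx": 0,"ry": 0,"rz": -30,"hand": 0},
    {"dx": -0.0648,"dy": 0.0147,"dz": 0,"rx": 0,"ry": 0,"rz": -35,"hand": 0},
    {"dx": -0.0728,"dy": 0.0199,"dz": 0,"rx": 0,"ry": 0,"rz": -40,"hand": 0},
    {"dx": -0.0804,"dy": 0.0258,"dz": 0,"rx": 0,"ry": 0,"rz": -45,"hand": 0},
    {"dx": -0.0804,"dy": 0.0258,"dz": 0,"rx": 0,"ry": 0,"rz": -45,"hand": 0}
  ]
}}

```text
clock: 23.62
ee_pos: [0.5731, 0.1795, 0.164]
orientation: [-3.14, -0.002, 2.521]
contact_force: [0.2, 1.1, 0.4]
opening: 0.0001
```

Run:
```python
from h import *
c=cap('scene','s19.png'); 
cv2.imwrite('pics/s19c.png',cv2.resize(c['color'][230:380,270:440,::-1],None,fx=4,fy=4))
st=arm.read_state(); plan([.573,.3476,.163],145,st)
R0=Rot.from_euler('xyz',st['orientation'])
for a in list(range(228,252,2)):
    r=.110; t=np.radians(a); X=np.array([.6436+r*np.cos(t),.2633+r*np.sin(t),.164])
    print(a,X.round(4),R0.inv().apply(X-st['ee_pos']).round(4))
```

```text
shift [0.0973 0.1367 0.0011] turn [-0.07 -0.1  -0.55] t 23.68 pos [0.5727 0.1798 0.1641] open 0.0001 F [-0.3  0.7 -0.6]
228 [0.57   0.1816 0.164 ] [ 0.0032 -0.0002  0.0001]
230 [0.5729 0.179  0.164 ] [-0.0006 -0.0005  0.0001]
232 [0.5759 0.1766 0.164 ] [-0.0044 -0.0008  0.0001]
234 [0.5789 0.1743 0.164 ] [-0.0083 -0.0009  0.    ]
236 [0.5821 0.1721 0.164 ] [-0.0121 -0.0008  0.    ]
238 [0.5853 0.17   0.164 ] [-0.0159 -0.0007  0.    ]
240 [0.5886 0.168  0.164 ] [-0.0198 -0.0003  0.    ]
242 [0.592  0.1662 0.164 ] [-0.0236  0.0001  0.    ]
244 [0.5954 0.1644 0.164 ] [-0.0274  0.0007  0.    ]
246 [0.5989 0.1628 0.164 ] [-0.0312  0.0014  0.    ]
248 [0.6024 0.1613 0.164 ] [-0.0349  0.0022  0.    ]
250 [0.606  0.1599 0.164 ] [-0.0386  0.0032 -0.    ]
```

View pics/s19c.png

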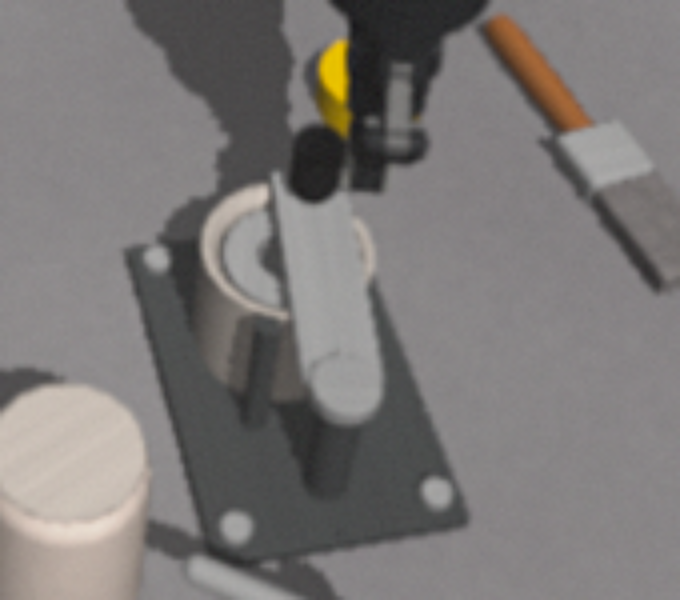

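Request:
{"method": "carry_out", "body": {
  "rows": [
    {"dx": -0.004,"dy": -0.0008,"dz": 0,"rx": 0,"ry": 0,"rz": -2,"hand": 0},
    {"dx": -0.008,"dy": -0.0008,"dz": 0,"rx": 0,"ry": 0,"rz": -4,"hand": 0},
    {"dx": -0.012,"dy": -0.0008,"dz": 0,"rx": 0,"ry": 0,"rz": -6,"hand": 0},
    {"dx": -0.015,"dy": -0.0007,"dz": 0,"rx": 0,"ry": 0,"rz": -7,"hand": 0},
    {"dx": -0.015,"dy": -0.0007,"dz": 0,"rx": 0,"ry": 0,"rz": -7,"hand": 0}
  ]
}}

```text
clock: 24.3
ee_pos: [0.5847, 0.1702, 0.1639]
orientation: [-3.141, -0.002, 2.643]
contact_force: [-0.0, 1.2, -0.1]
opening: -0.0
```

Run:
```python
from h import *
c=cap('scene','s20.png'); 
cv2.imwrite('pics/s20c.png',cv2.resize(c['color'][230:380,270:440,::-1],None,fx=4,fy=4))
plan([.573,.3476,.163],152)
for a in (0,.05,.1,.2):
    t=np.radians(252)-a; print(a,((w2px(c,[.6436+.11*np.cos(t),.2633+.11*np.sin(t),.119])+.4-[270,230])*4).round())
```

```text
shift [0.095  0.1501 0.001 ] turn [-0.06 -0.11 -0.59] t 24.35 pos [0.5846 0.1703 0.164 ] open 0.0 F [-0.4  0.6 -0.3]
0 [[281. 143.]]
0.05 [[292. 142.]]
0.1 [[304. 141.]]
0.2 [[327. 140.]]
```

View pics/s20c.png

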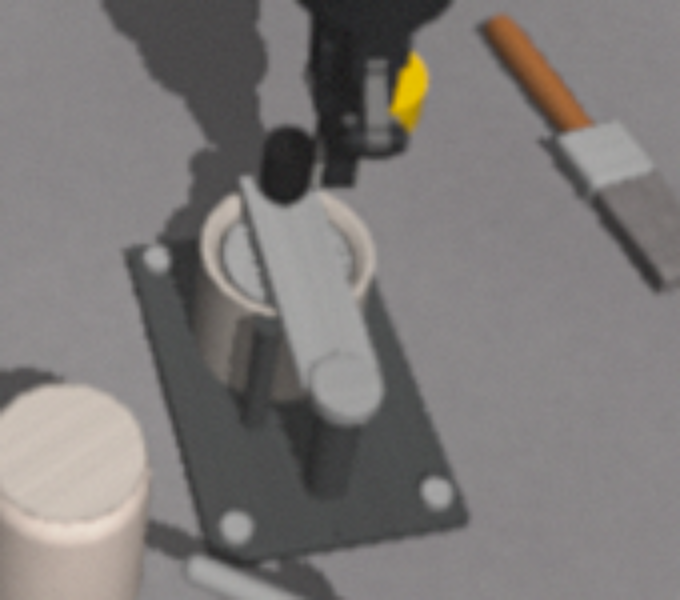

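The knob top is at (291,145), about 0.045 rad short of its stop. Push on gently, watching the force.

Request:
{"method": "carry_out", "body": {
  "rows": [
    {"dx": -0.002,"dy": 0,"dz": 0,"rx": 0,"ry": 0,"rz": 0,"hand": 0},
    {"dx": -0.004,"dy": 0,"dz": 0,"rx": 0,"ry": 0,"rz": 0,"hand": 0},
    {"dx": -0.005,"dy": 0,"dz": 0,"rx": 0,"ry": 0,"rz": 0,"hand": 0},
    {"dx": -0.005,"dy": 0,"dz": 0,"rx": 0,"ry": 0,"rz": 0,"hand": 0}
  ]
}}

```text
clock: 24.85
ee_pos: [0.5885, 0.1683, 0.1639]
orientation: [-3.14, -0.003, 2.643]
contact_force: [-4.2, 2.6, 2.9]
opening: 0.0002
```

Run:
```python
from h import *
c=cap('scene','s21.png'); 
cv2.imwrite('pics/s21c.png',cv2.resize(c['color'][230:380,270:440,::-1],None,fx=4,fy=4))
plan([.573,.3476,.163],152)
```

```text
shift [0.0994 0.15   0.001 ] turn [-0.07 -0.16 -0.56] t 24.9 pos [0.5885 0.1683 0.1639] open -0.0001 F [-5.2  1.7  2.6]
```

View pics/s21c.png

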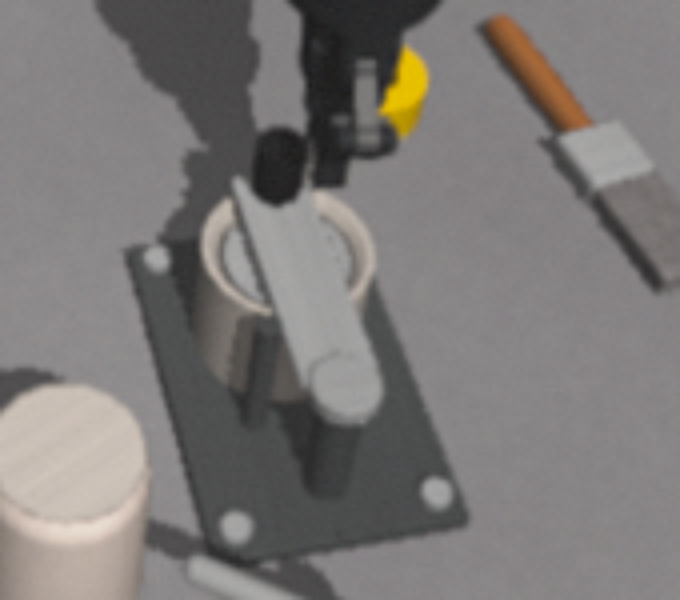

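Request:
{"method": "carry_out", "body": {
  "rows": [
    {"dx": -0.002,"dy": 0,"dz": 0,"rx": 0,"ry": 0,"rz": 0,"hand": 0},
    {"dx": -0.002,"dy": 0,"dz": 0,"rx": 0,"ry": 0,"rz": 0,"hand": 0},
    {"dx": -0.002,"dy": 0,"dz": 0,"rx": 0,"ry": 0,"rz": 0,"hand": 0}
  ]
}}

```text
clock: 25.28
ee_pos: [0.5889, 0.1682, 0.1639]
orientation: [-3.139, -0.005, 2.644]
contact_force: [-13.4, 2.0, 6.7]
opening: 0.0001
```

The force rose to 13 N for only 0.4 mm of travel, so the keeper is against its stop. Back off and lift.

Request:
{"method": "carry_out", "body": {
  "rows": [
    {"dx": 0.01,"dy": 0,"dz": 0,"rx": 0,"ry": 0,"rz": 0,"hand": 0},
    {"dx": 0.03,"dy": 0,"dz": 0,"rx": 0,"ry": 0,"rz": 0,"hand": 0},
    {"dx": 0.045,"dy": 0,"dz": -0.03,"rx": 0,"ry": 0,"rz": 0,"hand": 0},
    {"dx": 0.08,"dy": 0,"dz": -0.08,"rx": 0,"ry": 0,"rz": 0,"hand": 0},
    {"dx": 0.12,"dy": 0,"dz": -0.12,"rx": 0,"ry": 0,"rz": 0,"hand": 0},
    {"dx": 0.16,"dy": 0,"dz": -0.14,"rx": 0,"ry": 0,"rz": 0,"hand": 0},
    {"dx": 0.16,"dy": 0,"dz": -0.14,"rx": 0,"ry": 0,"rz": 0,"hand": 0},
    {"dx": 0.16,"dy": 0,"dz": -0.14,"rx": 0,"ry": 0,"rz": 0,"hand": 0},
    {"dx": 0.16,"dy": 0,"dz": -0.14,"rx": 0,"ry": 0,"rz": 0,"hand": 0}
  ]
}}

```text
clock: 26.4
ee_pos: [0.4493, 0.244, 0.304]
orientation: [-3.138, -0.006, 2.643]
contact_force: [1.2, -1.0, 0.7]
opening: -0.0
```

Run:
```python
from h import *
c=cap('scene','s22.png'); t=cap('top','t22.png')
a=cv2.resize(c['color'][230:380,270:440,::-1],None,fx=2.3,fy=2.3); b=cv2.resize(t['color'][150:260,60:210,::-1],None,fx=2.6,fy=2.6)
h=max(a.shape[0],b.shape[0]); f=lambda q:cv2.copyMakeBorder(q,0,h-q.shape[0],0,0,0)
cv2.imwrite('pics/fin.png',np.hstack([f(a),f(b)])); plan([.5,.2,.3],152)
t0=load('top0.png')
for n,th in (('0',0),('.05',.05),('.1',.1)):
    q=np.radians(252)-th; print(n,(w2px(t,[.6436+.11*np.cos(q),.2633+.11*np.sin(q),.119])),w2px(c,[.6436+.11*np.cos(q),.2633+.11*np.sin(q),.119]))
```

```text
shift [-0.0657 -0.0146  0.0037] turn [-0.16 -0.34 -0.54] t 26.5 pos [0.4493 0.2442 0.3041] open 0.0004 F [-0.6 -0.5 -0.2]
0 [[156.96803639 206.43016068]] [[339.78088934 265.43988274]]
.05 [[156.11445905 208.85029678]] [[342.65294798 265.07729116]]
.1 [[155.14135825 211.22952781]] [[345.55637617 264.82384261]]
```

View pics/fin.png

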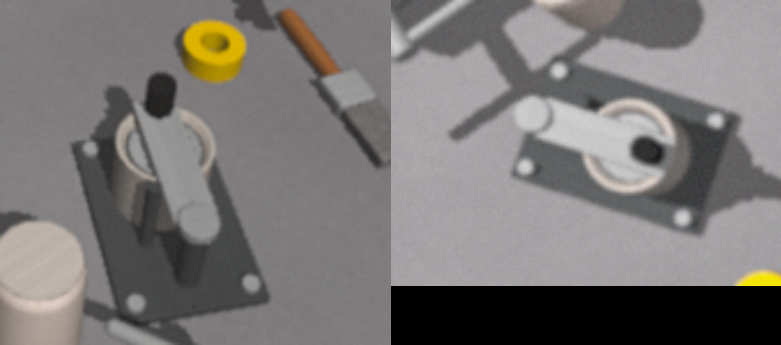

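View pics/t22.png

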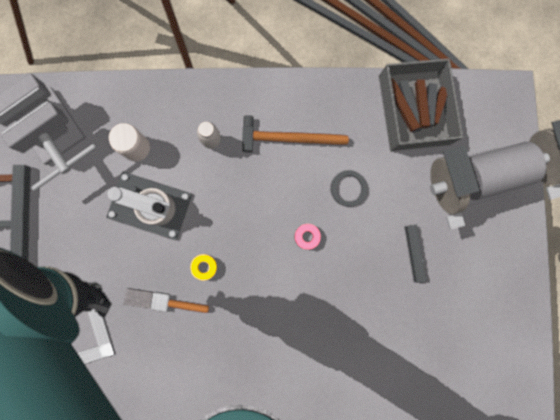

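The knob top is at (157.7,206.9) against (157.0,206.4) predicted for angle 0. The rings are visible beneath the arm and the bystanders haven't moved. Handing in.

Run:
```python
from plant import arm
print(arm.finish_job())
```

```text
the job is handed in; nothing more can be done
None
```

I dropped the thick ring into the tube, then the two thin rings on top of it. I then pushed the keeper home with the fingers shut, lifted clear and handed the job in at about 26.5 s. No verdict is reported.

- **Rings:** the wrist view showed the column flat. The top ring was within about 0.5 mm of the tube's axis, with its top face matching the expected 68 mm.
- **Keeper:** at the stop, the contact force rose from about 5 N to 13 N for only 0.4 mm more travel. After I let go, the top view put the knob within a pixel of its place for a closed keeper.
- **Bystanders:** they look unmoved when the first and last top pictures are compared by eye; I did not measure them.
- **What went wrong:**
  - The first move call was refused for missing keys.
  - The first approach to the thick ring was 9 mm off because a picture was taken while the arm was still moving. I corrected that before gripping.
  - The scene camera disagreed by about 5 mm on the last thin ring's position. I used the wrist and top cameras, which agreed.

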